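Find the flat of a braked spindle and hold its collar on it

TASK

On the small spin stand, press the sprung brake lever down until its catch holds it, so that the spindle is free, then turn the shaft with the fingers until you feel its flat and it squarely faces the screwdriver. Fetch the steel collar from its pedestal, slide it down over the shaft with its set-screw on the flat's side and level with the screwdriver's tip, and draw it away from the screwdriver until the screw's point bears on the flat. Finish while holding it there, gripped, level and still, nothing under it, ready for the screw to be tightened, and leave the tape reel, the jar and the marker where they are.

Things in the scene. Friction and masses are not known exactly. Their poses are not given: they have to be found in the camera images.
- stand: fixed aluminium spin stand, plate 225 x 260 x 10 mm. Origin on the bench under the vertical spindle axis, z up, +x from the spindle to the fixed screwdriver (level, 105 mm up, tip 90 mm from the axis; its white post begins 114 mm out, all under 118 mm high). Brake lever on the -y side. Heights: white block 26, brake disc (radius 50) 36, hub (radius 22) 52 mm
- seat (a point): point on the spindle axis at the screwdriver's height, 105 mm above the bench: where the collar's centre belongs, about 2 mm back along -x once the screw's point bears on the flat. Axes as stand
- shaft: upright steel shaft, 28 mm diameter, 52 to 130 mm above the bench, with one flat along its length: 22 mm wide, 8.5 mm from the axis, 22.5 mm thick there. Origin on the axis, 105 mm up; x axis squarely out of the flat, z up. At first x is 0.6 to 1.5 rad counter-clockwise of the stand's x. Turns -1.6 to 2 rad: about 0.2 N m braked, 0.03 N m free; stays where left
- brake_lever (a joint): angle of the brake lever (rad): 0 up, brake on; grows as the paddle is pressed down; once past about 0.33 the catch has snapped over it and holds it at about 0.31 by itself; stop at 0.40. Pressing the paddle takes about 5 N at first, about 9 N at the catch
- paddle (a point): centre of the upper face of the lever's black paddle (30 x 32 mm, 8 thick), 58 mm above the bench at rest, 170 mm from the spindle axis towards the stand's -y. The hinge, along the stand's x, is 85 mm nearer the spindle and 10 mm lower; the paddle sinks about 28 mm to be caught, 33 mm to the stop. Catch and its white block, under 52 mm high, begin 33 mm inward of it. z up
- pedestal: fixed white plastic post, radius 18 mm, 45 mm high, upon which the collar lies at the start. Origin under its centre on the bench
- collar_mid (a point): centre (half-way up) of the loose steel collar: ring of 46 mm outside diameter, 32 mm bore, 22 mm high, 150 g, flat on the pedestal, centre 56 mm above the bench. x axis points out through the set-screw: 9 mm head 6 mm proud of the rim, 5 mm thick point reaching into the bore, so it passes over the shaft only with the screw on the flat's side; z up
- screw_tip (a point): end of the set-screw's point inside the bore, 10.5 mm from the collar's centre on its x axis, half-way up; axes as the collar
- collar: the same collar, origin at the centre of its underside (11 mm below collar_mid), same axes
- tape_reel: bystander: aluminium-coloured tape ring, 90 mm diameter, 24 mm high, origin under its centre
- bottle: bystander: white jar, 48 mm diameter, 85 mm high, origin under its centre
- marker: bystander: orange marker pen, 120 mm long, lying on an open notebook; origin under its middle
Not all that is in view belongs to the job. There is more than one size of the collar; the job needs the middle-sized.

How it is judged:
By the outcome, as a careful person would: the job done as asked, in the order asked, and still so for the second after the job is handed in, while the arm keeps its last pose, push and grip.
It also fails if it takes over 67 s, if anything falls off the work surface, if the arm or the gripper's body presses on something with over 40 N, if the wrist force passes 120 N, or if a joint passes its speed limit or range.

ROBOT

A 6-joint arm with a two-finger parallel gripper is mounted at the origin on the work surface. World frame = base frame: x ahead of the robot, y to its left, z up, the work surface at z = 0. Lengths are in m, angles in rad, forces in N, time in s.
With the tool pointing down it reaches from about 0.325 to 0.775 m from the base axis. Payload 5.5 kg.
Tool frame: the origin (TCP) lies at the very end of the fingers, on their centre line; the grasp point (between the pads) lies 19 mm behind it; x points along the fingers, y is the direction in which the jaws open and shut, and the axes are right-handed (so a half turn about x gives the same grasp; the last joint's range is limited). The gripper opens to 85 mm and grips with 20 to 120 N. Pads are 22 mm wide; open, the fingers measure 114 mm over their backs; the gripper's body (76 mm by 85 mm) begins 54 mm behind the grasp point. The pads swing forward as they close: fully open they stand 13 mm farther back than shut.
Start: joints at [-1.399, 0.091, 1.231, -0, 1.82, -0.057], TCP at [0.136, -0.584, 0.21] pointing down, gripper open.
Joint ranges: [-2.87, 2.87], [-0.86, 2.18], [0.17, 2.46], [-1.51, 4.65], [0.06, 2.69], [-2.65, 2.65]. Speed limits (rad/s): [2.57, 2.57, 3.01, 3.14, 3.14, 3.14].

INTERFACE

Orientations are given as a rotation vector (axis times angle).
In Python, from rig import bot, imaging gives the robot as it stands.
- The arm moves only by the shell command python3 -m jog 'ROWS' [FORCE]. ROWS is JSON, a list of rows, each a list of 3 entries, a list of its own where there are three numbers: the shift along the tool's x, y, z in mm, then the turn, a rotation vector about the tool's x, y, z in degrees, then the opening, from -1 (shut) to 1 (fully open). A call has exactly 5 rows; each row shifts and turns the pose as measured when the row begins, along the tool's axes as they then stand; what a row does not reach is not made up. A row lasts 1/10 s, in which the tool goes at most 50 mm and 8.59 degrees, less where a joint would pass 70% of its speed; a pose out of reach is approached as far as the arm can. A call with a gripper value outside its range is refused whole. The fingers move at their own pace and stop on an object; FORCE is the grip in N (left out, the last holds). Time passes only in rows, so rows that do not move let the fingers close, or fill a call up. It gives the time, the measured TCP pose, the force and the opening at its end, in the units of the state.
- bot.get_state(): the state, without advancing time (a new reading comes with each control period).
- imaging.read_camera(name): name is "scene" or "top" or "wrist"; returns the picture (400x640x3 uint8, red, green, blue); there is no depth.
- imaging.calibration(name): a dict with "intrinsics" (3x3 intrinsics, pixels), "view" (4x4, takes a point from world to camera coordinates). Camera axes: x right, y down, z forward; pixel columns grow to the right and rows downward; lengths in m; the calibration is good to about 2 mm. A picture is of the moment at which its call begins: read the wrist's pose just before it. calibration takes no time and is no camera call; for the wrist camera it gives the pose at the moment of the call.
- bot.hand_in(): hands the job in, once; it reports no verdict.
The state is a dict: "t": time; "q": joint angles; "dq": joint speeds; "joint_torque": joint torques, N m; "tcp_pos": TCP position; "eef_rot": TCP orientation; "ft_force": force on the tool from outside, world axes, zero at the start; "torque": the same for the moment, N m; "finger_gap": finger opening in m.
Only numpy, scipy, OpenCV 4.12 (cv2) and the standard library are available. Lean on these libraries where they do the work, as an engineer would, in place of code of your own. Each camera call takes 0.05 s, during which the arm holds its last target.

## Working session

There is one attempt and no reset: what is moved stays moved. The work goes in short steps, Python scripts to look and compute and a shell command to move; the robot and the scene stay as the last step left them, time stands still between calls to the robot, and variables do not carry over. Pictures are saved under pics/ and viewed, and the job is handed in when it is done.

```bash
ls; mkdir -p pics; python3 - <<'E'
from rig import bot, imaging
import cv2
s=bot.get_state()
for k,v in s.items(): print(k,v)
for n in ["scene","top","wrist"]:
    c=imaging.calibration(n); print(n,c)
    im=imaging.read_camera(n); cv2.imwrite(f"pics/{n}0.png",im[:,:,::-1])
E
```

```text
pics
t 0.0
q [-1.39869388e+00  9.18604244e-02  1.23189034e+00  1.93522816e-05
  1.81980533e+00 -5.66899815e-02]
dq [-1.81232417e-03  9.71971195e-05 -8.13320827e-04  5.02391296e-04
  1.16223652e-03 -1.19678309e-03]
joint_torque [-2.40571017e-04 -4.58733773e+01 -4.18021631e+01 -1.26531295e-04
  1.16751442e-02 -3.47231342e-06]
tcp_pos [ 0.13603566 -0.58403973  0.20914746]
eef_rot [ 2.10100924  0.24349196 -2.10120912]
ft_force [ 0.84313209  0.79669741 -0.20530103]
torque [-0.00335545  0.01672989 -0.01893896]
finger_gap 0.08496973445232955
scene {'intrinsics': array([[409.23223538,   0.        , 323.66346328],
       [  0.        , 409.23223538, 198.91822252],
       [  0.        ,   0.        ,   1.        ]]), 'view': array([[-0.41806198,  0.9083245 ,  0.01306827,  0.25450403],
       [ 0.75794211,  0.35670521, -0.54615488, -0.36425094],
       [-0.50074738, -0.2184216 , -0.83758228,  1.33959567],
       [ 0.        ,  0.        ,  0.        ,  1.        ]])}
top {'intrinsics': array([[498.78434262,   0.        , 319.93713178],
       [  0.        , 498.78434262, 202.45407512],
       [  0.        ,   0.        ,   1.        ]]), 'view': array([[ 0.01031857, -0.99984921, -0.01396702, -0.0255797 ],
       [-0.98747611, -0.00798981, -0.15756617,  0.55688595],
       [ 0.15743082,  0.01541796, -0.98740965,  1.3493023 ],
       [ 0.        ,  0.        ,  0.        ,  1.        ]])}
wrist {'intrinsics': array([[295.76340569,   0.        , 320.80215463],
       [  0.        , 295.76340569, 193.67363305],
       [  0.        ,   0.        ,   1.        ]]), 'view': array([[ 0.22586047, -0.97415619, -0.00260173, -0.59777946],
       [-0.92546402, -0.21540338,  0.31163719, -0.04042456],
       [-0.30414372, -0.06797872, -0.95019761,  0.38045712],
       [ 0.        ,  0.        ,  0.        ,  1.        ]])}
```

View pics/scene0.png

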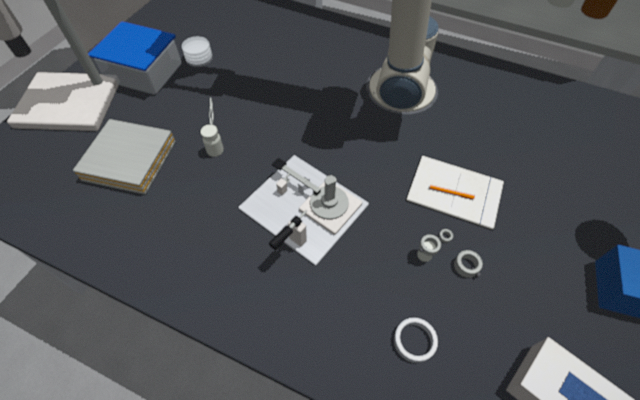

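View pics/top0.png

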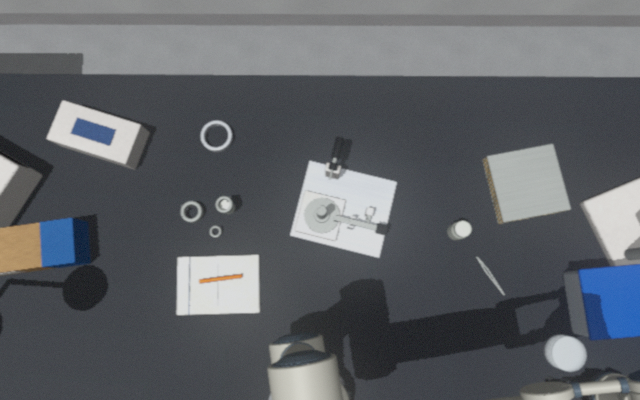

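View pics/wrist0.png

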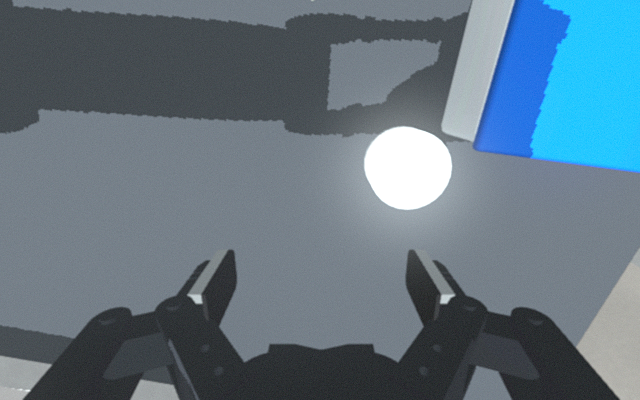

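```bash
python3 - <<'E'
import cv2,numpy as np
a=cv2.imread("pics/top0.png"); b=cv2.imread("pics/scene0.png")
cv2.imwrite("pics/c1.png",cv2.resize(a[130:265,280:410],None,fx=5,fy=4.4*5/4.4*0.88,interpolation=cv2.INTER_CUBIC))
cv2.imwrite("pics/c2.png",cv2.resize(a[185:245,170:250],None,fx=10,fy=10,interpolation=cv2.INTER_CUBIC))
cv2.imwrite("pics/c3.png",cv2.resize(b[220:285,410:495],None,fx=9,fy=9,interpolation=cv2.INTER_CUBIC))
cv2.imwrite("pics/c4.png",cv2.resize(b[145:265,235:375],None,fx=5,fy=5,interpolation=cv2.INTER_CUBIC))
E
```

```text
(no output)
```

View pics/c1.png

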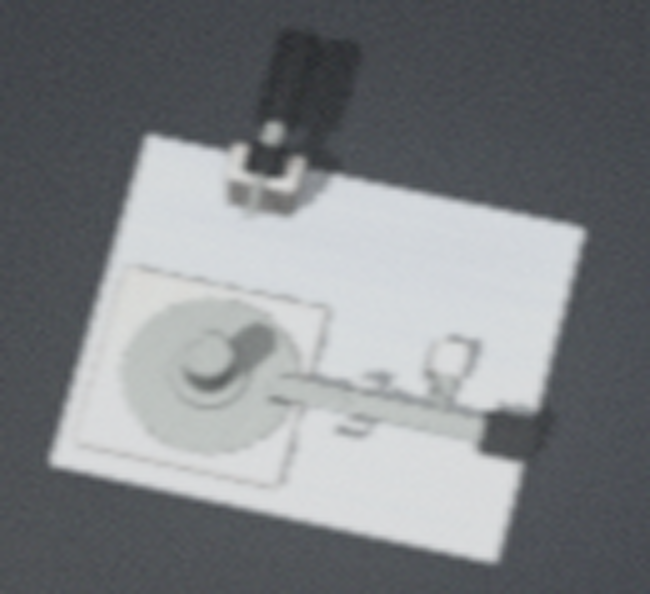

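View pics/c2.png

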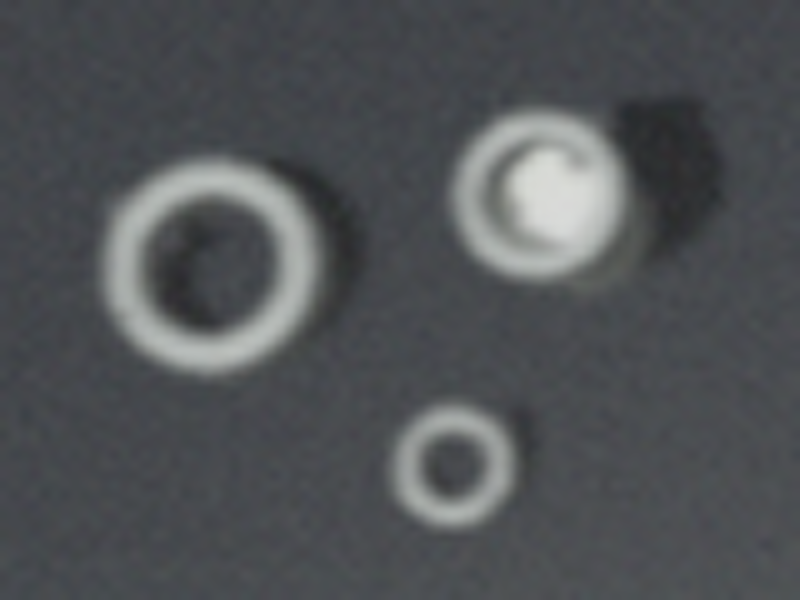

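View pics/c3.png

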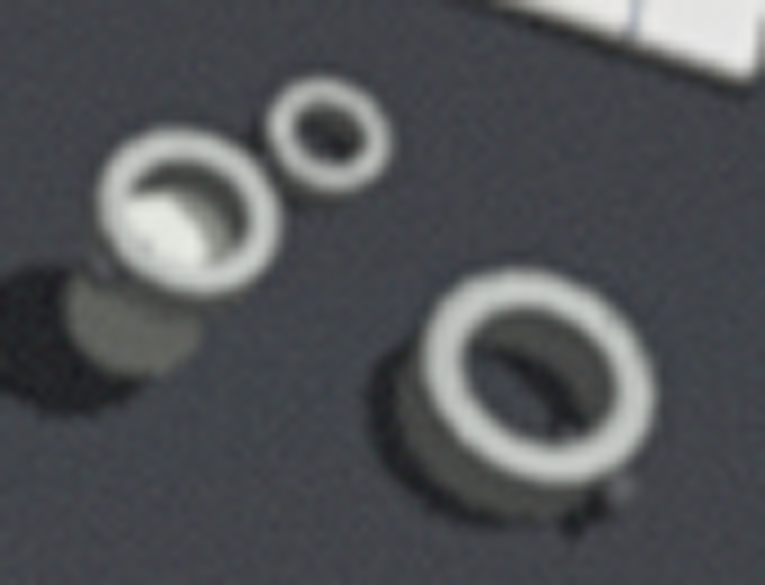

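View pics/c4.png

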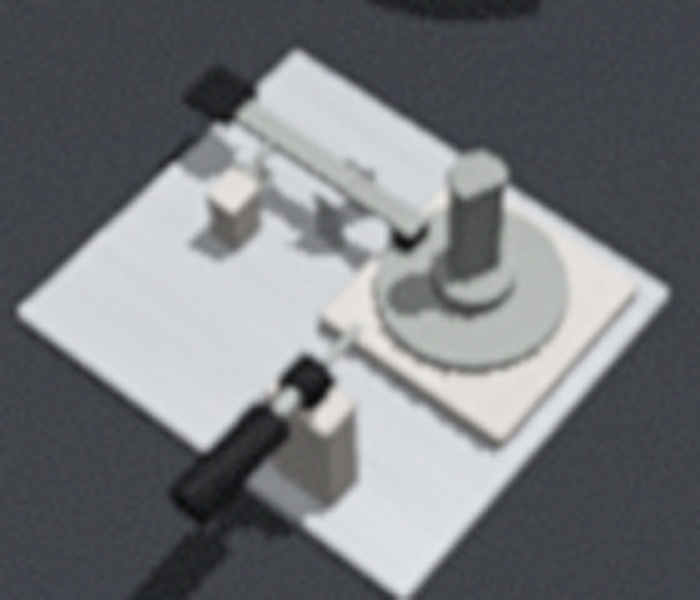

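```bash
cat > h.py <<'E'
import numpy as np, cv2
from scipy.spatial.transform import Rotation as R
from rig import bot, imaging
def ray(c,u,v):
    K=c["intrinsics"];T=c["view"];Rm=T[:3,:3];o=-Rm.T@T[:3,3]
    d=Rm.T@np.linalg.solve(K,[u,v,1.]);return o,d
def onz(c,u,v,z):
    o,d=ray(c,u,v);return o+d*(z-o[2])/d[2]
def proj(c,p):
    q=c["view"][:3,:3]@np.asarray(p)+c["view"][:3,3];q=c["intrinsics"]@q;return q[:2]/q[2]
def delta(pos,yaw):
    """mm shift and deg turn in tool axes to reach pos, pointing down, tool y (jaw) axis at yaw (mod pi)"""
    s=bot.get_state();A=R.from_rotvec(s["eef_rot"])
    best=None
    for k in (0,np.pi):
        y=np.array([np.cos(yaw+k),np.sin(yaw+k),0]);x=np.array([0,0,-1.]);z=np.cross(x,y)
        B=R.from_matrix(np.column_stack([x,y,z]))
        rv=(A.inv()*B).as_rotvec(degrees=True)
        sh=A.inv().apply(np.asarray(pos)-s["tcp_pos"])*1000
        print("t",s["t"],"shift",sh.round(1),"turn",rv.round(2))
    m=A.as_matrix();print("tcp",(s["tcp_pos"]*1000).round(1),"jaw yaw",np.degrees(np.arctan2(m[1,1],m[0,1])).round(2),"x",m[:,0].round(4),"q6",s["q"][5].round(3),"F",s["ft_force"].round(1),"gap",round(s["finger_gap"]*1000,1))
def snap(n,f,box=None,sc=1):
    c=imaging.calibration(n);im=imaging.read_camera(n)[:,:,::-1]
    cv2.imwrite(f"pics/{f}_full.png",im)
    if box: 
        x0,y0,x1,y1=box; im=cv2.resize(im[y0:y1,x0:x1],None,fx=sc,fy=sc,interpolation=cv2.INTER_CUBIC)
    cv2.imwrite(f"pics/{f}.png",im);np.savez(f"pics/{f}.npz",**c);return c
E
python3 - <<'E'
from h import *
ct=imaging.calibration("top");cs=imaging.calibration("scene")
T=[(310,160.2),(397.4,181.8),(380,257.7),(290,235.2)]
S=[(316,264.4),(238.6,207),(294.4,154.6),(368.6,203.4)]
P=[onz(ct,*p,.01) for p in T];Q=[onz(cs,*p,.01) for p in S]
print(np.array(P).round(4));print(np.array(Q).round(4))
for A in(P,Q):
  for i in range(4):
    d=A[(i+1)%4]-A[i];print(np.linalg.norm(d).round(4),np.degrees(np.arctan2(d[1],d[0])).round(2))
print("shaft",onz(ct,321.6,210,.13),onz(cs,330.6,178.6,.13)," disc",onz(ct,322,215.2,.036),onz(cs,235+470/5,145+282/5,.036))
print("collar",onz(ct,170+54,185+19.5,.067),onz(cs,410+190/9,220+212/9,.067))
print("bottle",onz(ct,459,230,.085),"reel",onz(ct,216,136,.012), "marker",onz(ct,221,279,.01))
print("paddle",onz(ct,280+520/5,130+430/4.4,.058))
E
```

```text
[[ 0.6865  0.0102  0.01  ]
 [ 0.6244 -0.242   0.01  ]
 [ 0.4068 -0.1902  0.01  ]
 [ 0.4678  0.064   0.01  ]]
[[ 0.6878  0.016   0.01  ]
 [ 0.6269 -0.2364  0.01  ]
 [ 0.4078 -0.1845  0.01  ]
 [ 0.4717  0.0674  0.01  ]]
0.2597 -103.81
0.2237 166.61
0.2614 76.5
0.2252 -13.82
0.2597 -103.58
0.2251 166.67
0.2599 75.77
0.2222 -13.37
shaft [ 0.52345682 -0.02634186  0.13      ] [ 0.52160499 -0.02380001  0.13      ]  disc [ 0.52230386 -0.02646888  0.036     ] [ 0.52600048 -0.02352224  0.036     ]
collar [0.54558789 0.24319548 0.067     ] [0.54963272 0.24762655 0.067     ]
bottle [ 0.47892881 -0.39400247  0.085     ] reel [0.75683912 0.28655433 0.012     ] marker [0.34312118 0.2550387  0.01      ]
paddle [ 0.48621721 -0.19679015  0.058     ]
```

```bash
python3 - <<'E'
from h import *
delta([.4838,-.1915,.15],np.radians(-13.6))
delta([.4838,-.1915,.15],np.radians(76.4))
c=imaging.calibration("wrist");print(-c["view"][:3,:3].T@c["view"][:3,3])
E
```

```text
t 0.15 shift [  59.9 -303.5 -427.7] turn [-6.329e+01 -6.000e-02  8.000e-02]
t 0.15 shift [  59.9 -303.5 -427.7] turn [1.1671e+02 9.0000e-02 6.0000e-02]
tcp [ 136.  -584.1  209.4] jaw yaw -76.89 x [-2.0e-04  1.6e-03 -1.0e+00] q6 -0.057 F [ 0.2 -0.6  0.2] gap 85.7
t 0.15 shift [  59.9 -303.5 -427.7] turn [-1.5329e+02 -1.2000e-01  2.0000e-02]
t 0.15 shift [  59.9 -303.5 -427.7] turn [2.671e+01 1.000e-02 9.000e-02]
tcp [ 136.  -584.1  209.4] jaw yaw -76.89 x [-2.0e-04  1.6e-03 -1.0e+00] q6 -0.057 F [ 0.2 -0.6  0.2] gap 85.7
[ 0.21331777 -0.56518017  0.37269424]
```

```bash
python3 -m jog '[[[0,-25,-35],[0,0,0],-1],[[0,-25,-35],[0,0,0],-1],[[0,-25,-35],[0,0,0],-1],[[0,-25,-35],[0,0,0],-1],[[0,-25,-35],[0,0,0],-1]]' 40
python3 -m jog '[[[0,-25,-35],[0,0,0],-1],[[0,-25,-35],[0,0,0],-1],[[0,-25,-35],[0,0,0],-1],[[0,-25,-35],[0,0,0],-1],[[0,-25,-35],[0,0,0],-1]]'
python3 -m jog '[[[0,0,0],[-8.5,0,0],-1],[[0,0,0],[-8.5,0,0],-1],[[0,0,0],[-8.5,0,0],-1],[[0,0,0],[-8.5,0,0],-1],[[0,0,0],[-8.5,0,0],-1]]'
python3 - <<'E'
from h import *
delta([.4838,-.1915,.15],np.radians(-13.6))
E
```

```text
t: 0.65
tcp_pos: [0.2784, -0.4203, 0.2049]
eef_rot: [2.106, 0.24, -2.112]
ft_force: [0.4, -1.2, 0.4]
finger_gap: 0.0123
t: 1.15
tcp_pos: [0.4261, -0.2524, 0.2044]
eef_rot: [2.107, 0.24, -2.113]
ft_force: [1.0, 0.3, 0.6]
finger_gap: 0.0
t: 1.65
tcp_pos: [0.4298, -0.2453, 0.2024]
eef_rot: [1.639, 0.878, -1.638]
ft_force: [1.0, -0.7, 0.4]
finger_gap: -0.0001
t 1.65 shift [ 52.7  14.9 -74.5] turn [-20.66  -0.48   0.56]
t 1.65 shift [ 52.7  14.9 -74.5] turn [159.33   0.78   0.67]
tcp [ 429.8 -245.3  202.4] jaw yaw -34.26 x [-0.0055  0.0115 -0.9999] q6 0.008 F [ 1.  -0.7  0.4] gap -0.1
```

```bash

python3 -m jog '[[[0,5,-25],[0,0,0],-1],[[0,5,-25],[0,0,0],-1],[[0,5,-25],[0,0,0],-1],[[0,0,0],[-8.5,0,0],-1],[[0,0,0],[-8.5,0,0],-1]]'
python3 -m jog '[[[0,0,0],[-3.5,-0.5,0.5],-1],[[0,0,0],[0,0,0],-1],[[0,0,0],[0,0,0],-1],[[0,0,0],[0,0,0],-1],[[0,0,0],[0,0,0],-1]]'
python3 - <<'E'
from h import *
delta([.4838,-.1915,.15],np.radians(-13.6))
c=snap("wrist","w1")
print(proj(c,[.5228,-.0255,.13]),proj(c,[.4838,-.1915,.058]))
E
```

```text
t: 2.15
tcp_pos: [0.4855, -0.1894, 0.2007]
eef_rot: [1.425, 1.073, -1.424]
ft_force: [-0.7, -0.6, -0.4]
finger_gap: 0.0001
t: 2.65
tcp_pos: [0.4852, -0.1889, 0.1992]
eef_rot: [1.376, 1.098, -1.378]
ft_force: [-0.1, 0.2, -0.4]
finger_gap: -0.0001
t 2.65 shift [49.2 -0.5  3. ] turn [ 0.48 -0.12  0.31]
t 2.65 shift [49.2 -0.5  3. ] turn [-179.52   -0.48   -0.19]
tcp [ 485.2 -188.9  199.2] jaw yaw -13.12 x [-0.0047  0.0033 -1.    ] q6 -0.208 F [-0.1  0.2 -0.4] gap -0.1
[322.07522081 -41.693047  ] [321.80277132 179.79681261]
```

View pics/w1.png

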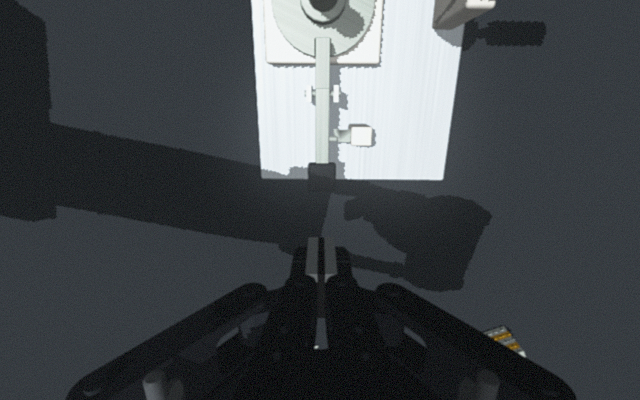

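```bash
python3 - <<'E'
import cv2
a=cv2.imread("pics/w1_full.png")
cv2.imwrite("pics/w1c.png",cv2.resize(a[140:215,270:370],None,fx=7,fy=7,interpolation=cv2.INTER_CUBIC))
cv2.imwrite("pics/w1d.png",cv2.resize(a[0:80,240:400],None,fx=5,fy=5,interpolation=cv2.INTER_CUBIC))
E
python3 -m jog '[[[25,0,0.5],[0,0,0],-1],[[25,0,0.5],[0,0,0],-1],[[25,0,0.5],[0,0,0],-1],[[25,0,0],[0,0,0],-1],[[15,0,0],[0,0,0],-1]]'
```

```text
t: 3.2
tcp_pos: [0.4864, -0.1916, 0.0847]
eef_rot: [1.38, 1.088, -1.376]
ft_force: [0.4, 0.5, 0.3]
finger_gap: -0.0004
```

View pics/w1c.png

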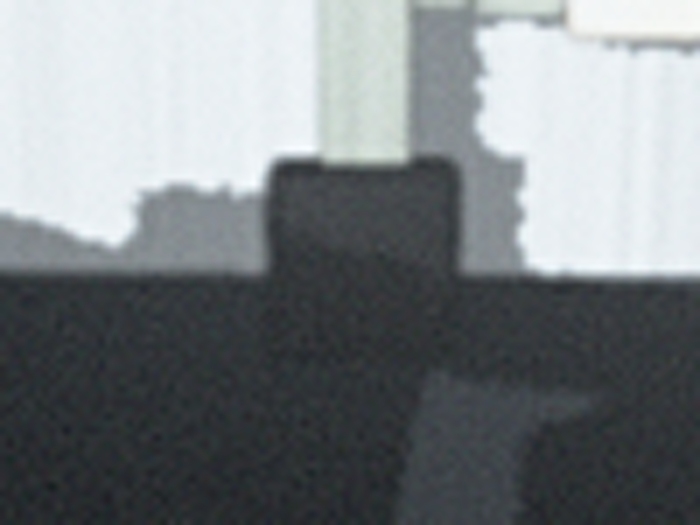

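View pics/w1d.png

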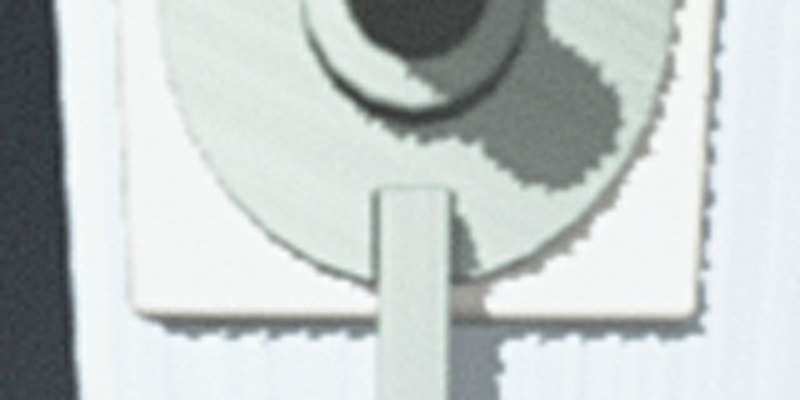

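```bash
python3 - <<'E'
from h import *
c=np.load("pics/w1.npz");p=onz(c,322.2,163,.058);print(p,p+.016*np.array([-.235,-.972,0]))
for v in (0,20): pass
delta([.4838,-.1915,.058],np.radians(-13.6))
E
python3 -m jog '[[[6,0,0],[0,0,0],-1],[[6,0,0],[0,0,0],-1],[[6,0,0],[0,0,0],-1],[[6,0,0],[0,0,0],-1],[[6,0,0],[0,0,0],-1]]'
```

```text
[ 0.48834042 -0.17383722  0.058     ] [ 0.48458042 -0.18938922  0.058     ]
t 3.2 shift [26.7 -2.7  0.5] turn [ 0.27 -0.03 -0.17]
t 3.2 shift [26.7 -2.7  0.5] turn [-1.7973e+02  2.6000e-01 -5.0000e-02]
tcp [ 486.4 -191.6   84.7] jaw yaw -13.33 x [ 3.e-03 -1.e-04 -1.e+00] q6 -0.209 F [0.4 0.5 0.3] gap -0.4
t: 3.7
tcp_pos: [0.4873, -0.1922, 0.0544]
eef_rot: [1.381, 1.086, -1.376]
ft_force: [-0.2, -0.6, 0.1]
finger_gap: -0.0003
```

```bash
python3 -m jog '[[[4,-1,0],[0,0,0],-1],[[4,-1,0],[0,0,0],-1],[[4,0,0],[0,0,0],-1],[[4,0,0],[0,0,0],-1],[[4,0,0],[0,0,0],-1]]'
```

```text
t: 4.2
tcp_pos: [0.4859, -0.1923, 0.0343]
eef_rot: [1.381, 1.083, -1.375]
ft_force: [-3.2, -1.7, 6.1]
finger_gap: -0.0002
```

```bash
python3 -m jog '[[[3,0,0],[0,0,0],-1],[[3,0,0],[0,0,0],-1],[[2,0,0],[0,0,0],-1],[[1,0,0],[0,0,0],-1],[[0,0,0],[0,0,0],-1]]'
```

```text
t: 4.7
tcp_pos: [0.4859, -0.1927, 0.028]
eef_rot: [1.381, 1.082, -1.375]
ft_force: [-2.6, 0.6, 6.4]
finger_gap: 0.0002
```

```bash
python3 -m jog '[[[3,0,0],[0,0,0],-1],[[2,0,0],[0,0,0],-1],[[2,0,0],[0,0,0],-1],[[1,0,0],[0,0,0],-1],[[0,0,0],[0,0,0],-1]]'; python3 -m jog '[[[2,0,0],[0,0,0],-1],[[2,0,0],[0,0,0],-1],[[2,0,0],[0,0,0],-1],[[1,0,0],[0,0,0],-1],[[0,0,0],[0,0,0],-1]]'
```

```text
t: 5.2
tcp_pos: [0.486, -0.1927, 0.0241]
eef_rot: [1.381, 1.081, -1.374]
ft_force: [-3.2, 0.2, 6.4]
finger_gap: -0.0003
t: 5.7
tcp_pos: [0.4861, -0.1926, 0.0215]
eef_rot: [1.381, 1.08, -1.373]
ft_force: [-2.7, -0.5, 6.2]
finger_gap: -0.0002
```

```bash
python3 -m jog '[[[3,0,0],[0,0,0],-1],[[3,0,0],[0,0,0],-1],[[3,0,0],[0,0,0],-1],[[2,0,0],[0,0,0],-1],[[0,0,0],[0,0,0],-1]]'; python3 - <<'E'
from h import *
snap("wrist","w2",(220,60,420,210),4)
E
```

```text
t: 6.2
tcp_pos: [0.4867, -0.1922, 0.0151]
eef_rot: [1.382, 1.079, -1.371]
ft_force: [-3.3, -0.1, 5.7]
finger_gap: 0.0001
```

View pics/w2.png

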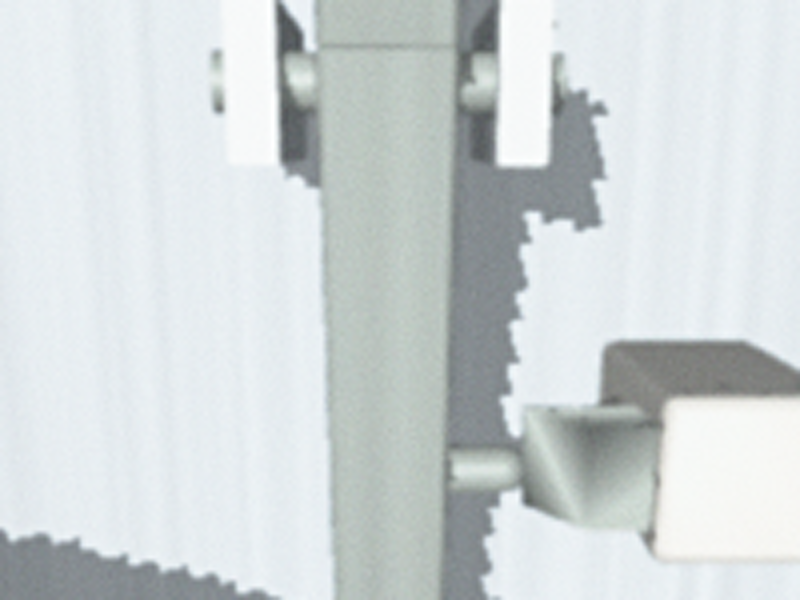

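```bash
python3 - <<'E'
from h import *
snap("scene","s2",(260,130,380,220),6)
E
```

```text
(no output)
```

View pics/w2_full.png

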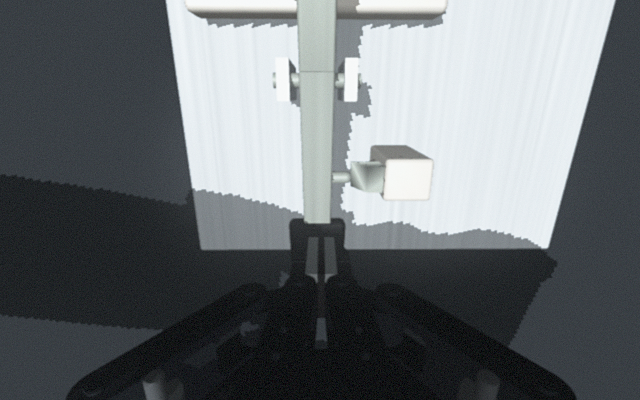

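View pics/s2_full.png

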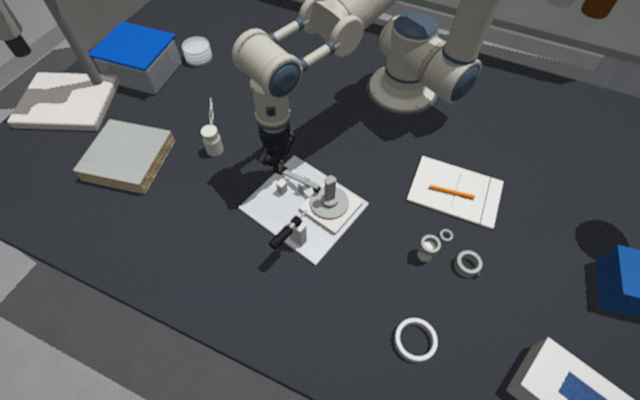

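```bash
python3 - <<'E'
from h import *
c=np.load("pics/w2.npz")
ax=np.array([.5228,-.0255,0]);X=np.array([.972,-.235,0]);Y=np.array([.235,.972,0])
for a in (0,.1,.2,.3,.33,.4):
  out=[]
  for (r,h) in ((69,10),(101,10)):
    # hinge at y=-85,z=48
    rr=r*np.cos(a)+h*np.sin(a); zz=48-r*np.sin(a)+h*np.cos(a)
    p=ax-Y*(85+rr)/1000+[0,0,zz/1000]
    out.append((proj(c,p+X*.015).round(0),proj(c,p-X*.015).round(0),round(zz,1)))
  print(a,out)
print("tcp",proj(c,bot.get_state()["tcp_pos"]))
# pin: pixels (220+470/4, 60+467/4)
E
sed -n 1p /dev/null
```

```text
0 [(array([348., 246.]), array([282., 246.]), np.float64(58.0)), (array([346., 304.]), array([285., 305.]), np.float64(58.0))]
0.1 [(array([347., 240.]), array([284., 240.]), np.float64(51.1)), (array([344., 292.]), array([287., 293.]), np.float64(47.9))]
0.2 [(array([346., 234.]), array([285., 234.]), np.float64(44.1)), (array([343., 280.]), array([289., 280.]), np.float64(37.7))]
0.3 [(array([344., 226.]), array([287., 227.]), np.float64(37.2)), (array([341., 268.]), array([290., 268.]), np.float64(27.7))]
0.33 [(array([344., 224.]), array([287., 224.]), np.float64(35.1)), (array([341., 264.]), array([290., 264.]), np.float64(24.7))]
0.4 [(array([343., 219.]), array([288., 219.]), np.float64(30.3)), (array([340., 255.]), array([291., 255.]), np.float64(17.9))]
tcp [322.6685965  236.74127084]
```

```bash
python3 - <<'E'
import cv2,numpy as np
a=cv2.imread("pics/w2_full.png")
b=cv2.resize(a[200:340,250:400],None,fx=5,fy=4.2,interpolation=cv2.INTER_CUBIC)
cv2.imwrite("pics/w2e.png",np.clip(b.astype(float)*2.5,0,255).astype('uint8'))
E
```

```text
(no output)
```

View pics/w2e.png

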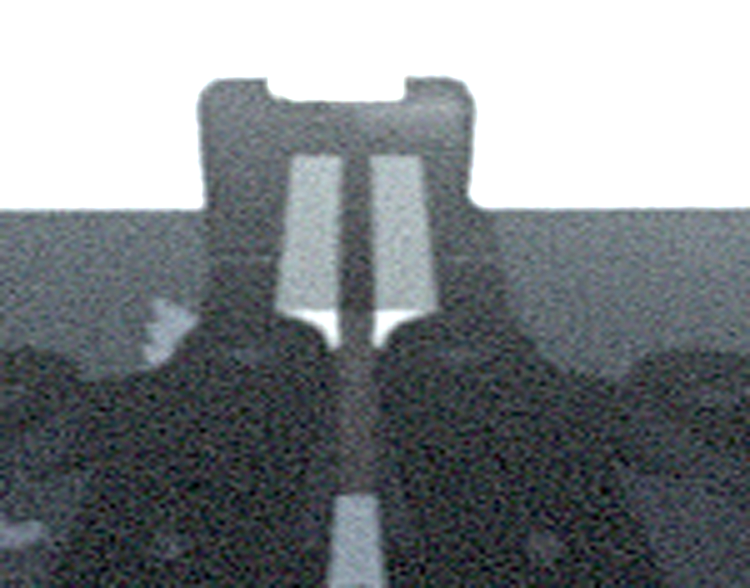

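View pics/s2.png

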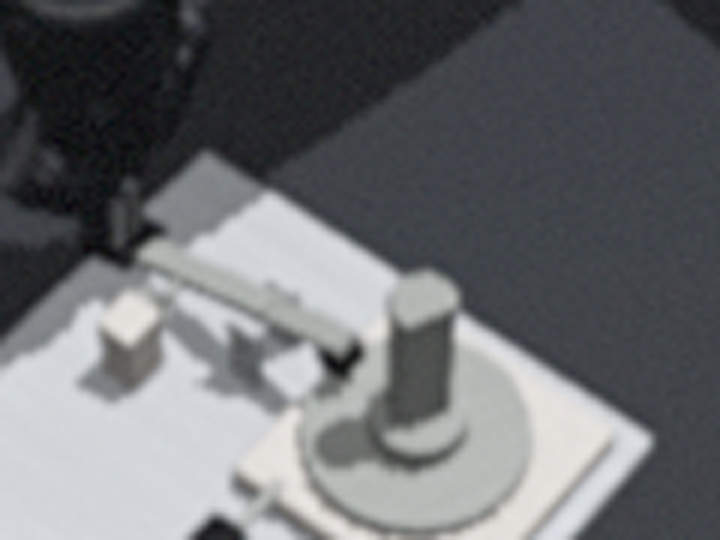

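```bash
python3 -m jog '[[[-10,0,0],[0,0,0],-1],[[-10,0,0],[0,0,0],-1],[[-10,0,0],[0,0,0],-1],[[-20,0,0],[0,0,0],-1],[[-20,0,0],[0,0,0],-1]]'; python3 - <<'E'
from h import *
snap("wrist","w3",(220,60,420,210),4)
import cv2
a=cv2.imread("pics/w1_full.png")
b=cv2.resize(a[80:200,270:400],None,fx=6,fy=5,interpolation=cv2.INTER_CUBIC)
cv2.imwrite("pics/w1f.png",b)
E
```

```text
t: 6.8
tcp_pos: [0.4852, -0.1915, 0.0875]
eef_rot: [1.382, 1.082, -1.372]
ft_force: [-0.3, -0.5, 0.5]
finger_gap: -0.0002
```

View pics/w3_full.png

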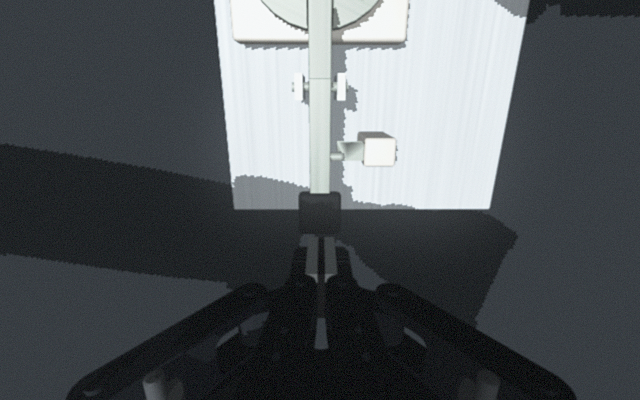

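View pics/w1f.png

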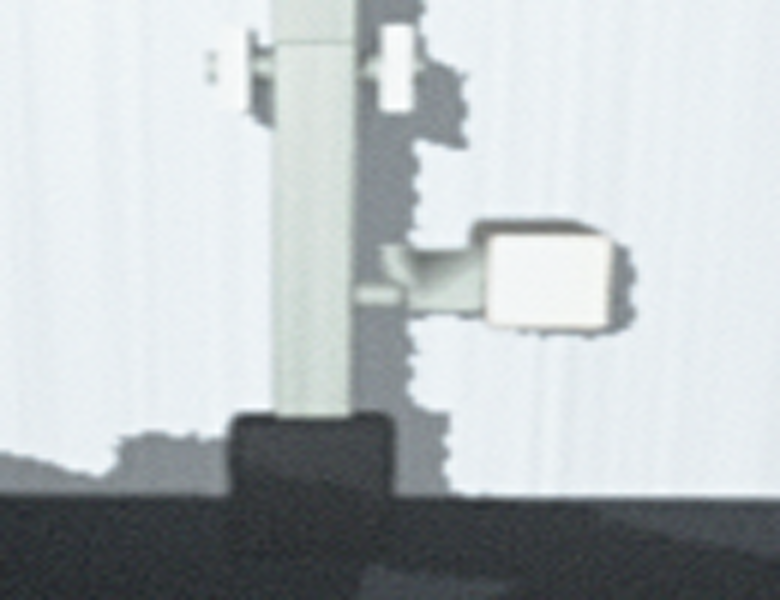

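```bash
python3 - <<'E'
from h import *
ax=np.array([.5228,-.0255,0]);X=np.array([.972,-.235,0]);Y=np.array([.235,.972,0])
for f in("w1","w2","w3"):
 c=np.load(f"pics/{f}.npz")
 for a in (0,.31,.4):
  out=[]
  for (r,h) in ((69,10),(101,10)):
    rr=r*np.cos(a)+h*np.sin(a); zz=48-r*np.sin(a)+h*np.cos(a)
    p=ax-Y*(85+rr)/1000+[0,0,zz/1000]
    out.append((proj(c,p+X*.015).round(0),proj(c,p-X*.015).round(0),round(zz,1)))
  print(f,a,out)
 print("hinge",proj(c,ax-Y*.085+[0,0,.048]), "platecorner -y,+x?",proj(c,[.6256,-.239,.01]),proj(c,[.4073,-.187,.01]))
E
python3 - <<'E'
import cv2,numpy as np
a=cv2.imread("pics/w3_full.png")
b=cv2.resize(a[70:250,260:420],None,fx=5,fy=3.33,interpolation=cv2.INTER_CUBIC)
cv2.imwrite("pics/w3e.png",np.clip(b.astype(float)*1.5,0,255).astype('uint8'))
E
```

```text
w1 0 [(array([335., 165.]), array([307., 164.]), np.float64(58.0)), (array([335., 194.]), array([307., 193.]), np.float64(58.0))]
w1 0.31 [(array([334., 160.]), array([308., 160.]), np.float64(36.5)), (array([334., 184.]), array([308., 184.]), np.float64(26.7))]
w1 0.4 [(array([334., 158.]), array([308., 158.]), np.float64(30.3)), (array([333., 180.]), array([308., 180.]), np.float64(17.9))]
hinge [321.4473035   95.41008458] platecorner -y,+x? [442.59104916 180.59284482] [260.79957915 179.62792773]
w2 0 [(array([348., 246.]), array([282., 246.]), np.float64(58.0)), (array([346., 304.]), array([285., 305.]), np.float64(58.0))]
w2 0.31 [(array([344., 226.]), array([287., 226.]), np.float64(36.5)), (array([341., 266.]), array([290., 267.]), np.float64(26.7))]
w2 0.4 [(array([343., 219.]), array([288., 219.]), np.float64(30.3)), (array([340., 255.]), array([291., 255.]), np.float64(17.9))]
hinge [315.11339064  85.1327199 ] platecorner -y,+x? [548.27214298 250.30191641] [199.27796547 252.40216599]
w3 0 [(array([340., 196.]), array([297., 196.]), np.float64(58.0)), (array([339., 238.]), array([298., 238.]), np.float64(58.0))]
w3 0.31 [(array([338., 187.]), array([299., 187.]), np.float64(36.5)), (array([337., 219.]), array([300., 219.]), np.float64(26.7))]
w3 0.4 [(array([338., 183.]), array([299., 183.]), np.float64(30.3)), (array([336., 212.]), array([301., 212.]), np.float64(17.9))]
hinge [318.5573903   89.88000357] platecorner -y,+x? [489.32444279 210.18525054] [233.01313867 211.11765859]
```

View pics/w3e.png

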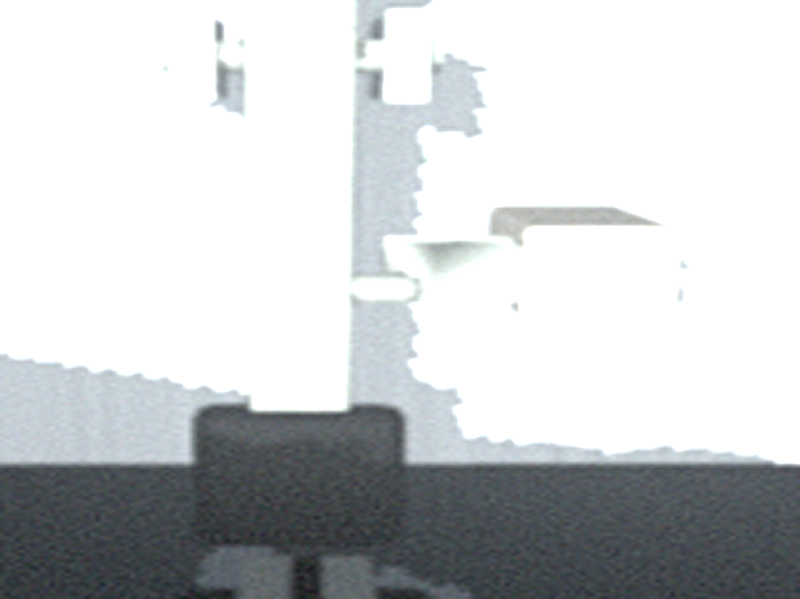

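View pics/w3.png

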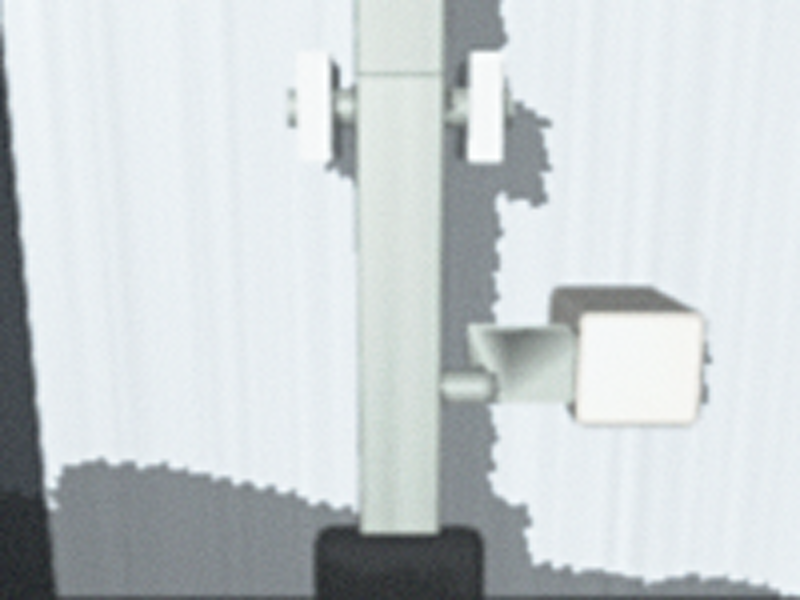

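```bash
python3 - <<'E'
from h import *
from scipy.optimize import least_squares
ax=np.array([.5228,-.0255,0]);X=np.array([.972,-.235,0]);Y=np.array([.235,.972,0])
C={f:np.load(f"pics/{f}.npz") for f in("w1","w2","w3")}
def pt(r,h,a,x,dy,dx,dz):
    rr=r*np.cos(a)+h*np.sin(a); zz=48-r*np.sin(a)+h*np.cos(a)
    return ax-Y*(85+rr+dy)/1000+X*(x+dx)/1000+np.array([0,0,(zz+dz)/1000])
# obs: pin mid, paddle inner top edge mid, in rest images and in pressed
def res(p):
    dy,dx,dz,a,rp,hp,xp=p;o=[]
    for f,pin,pad in(("w1",(333,139),(322,163)),("w3",(337,156.5),(319.7,191.5)),("w2",(337.5,176.8),(318,218.5))):
        ang=a if f=="w2" else 0
        o+=list(proj(C[f],pt(rp,hp,ang,xp,dy,dx,dz))-pin)+list(proj(C[f],pt(69,10,ang,0,dy,dx,dz))-pad)
    o+=[dz/2,dy/4,dx/4]
    return o
s=least_squares(res,[0,0,0,.3,47,0,11]);print(s.x.round(3),np.array(s.fun).round(1))
E
```

```text
[-2.426  1.097 -0.709  0.345 45.172  5.655 10.448] [-0.8 -0.2 -0.  -0.8 -1.4  0.2  0.4  0.7  1.4 -0.1 -0.3 -0.1 -0.4 -0.6
  0.3]
```

```bash
python3 -m jog '[[[30,0,0],[0,0,0],-1],[[20,0,0],[0,0,0],-1],[[10,0,0],[0,0,0],-1],[[8,0,0],[0,0,0],-1],[[4,0,0],[0,0,0],-1]]'; python3 -m jog '[[[4,0,0],[0,0,0],-1],[[4,0,0],[0,0,0],-1],[[3,0,0],[0,0,0],-1],[[3,0,0],[0,0,0],-1],[[2,0,0],[0,0,0],-1]]'
```

```text
t: 7.35
tcp_pos: [0.491, -0.1943, 0.023]
eef_rot: [1.384, 1.067, -1.363]
ft_force: [-2.7, 1.3, 7.6]
finger_gap: -0.0001
t: 7.85
tcp_pos: [0.4919, -0.1936, 0.0115]
eef_rot: [1.386, 1.067, -1.361]
ft_force: [-2.4, 0.8, 4.7]
finger_gap: 0.0003
```

```bash
python3 - <<'E'
from h import *
delta([.4838,-.1915,.01],np.radians(-13.6))
snap("wrist","w4")
import cv2
a=cv2.imread("pics/w4_full.png")
b=cv2.resize(a[130:280,240:400],None,fx=5,fy=4,interpolation=cv2.INTER_CUBIC)
cv2.imwrite("pics/w4e.png",np.clip(b.astype(float)*2.2,0,255).astype('uint8'))
E
```

```text
t 7.85 shift [ 1.3 -8.4 -0.2] turn [ 0.29  0.13 -1.48]
t 7.85 shift [ 1.3 -8.4 -0.2] turn [-179.69    2.32    0.2 ]
tcp [ 491.9 -193.6   11.5] jaw yaw -13.31 x [ 0.0246 -0.0082 -0.9997] q6 -0.21 F [-2.4  0.8  4.7] gap 0.3
```

View pics/w4e.png

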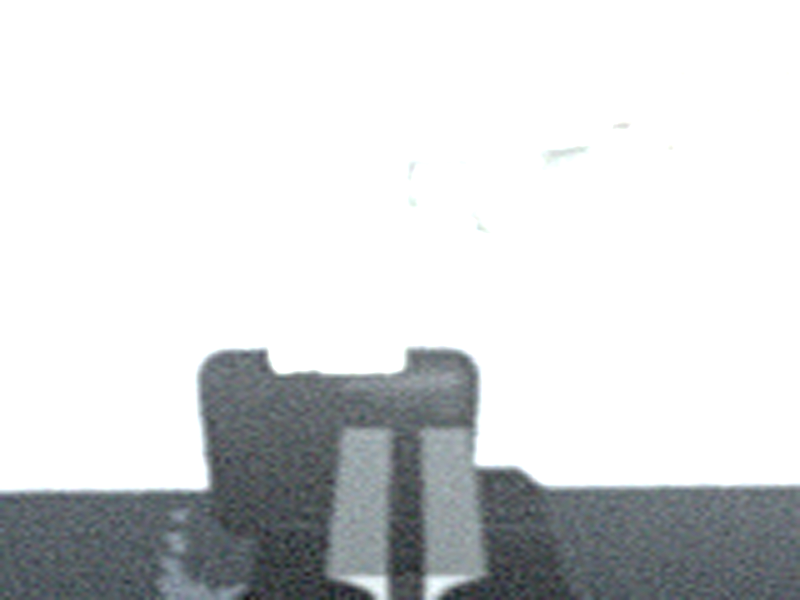

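```bash
python3 - <<'E'
from h import *
ax=np.array([.5228,-.0255,0]);X=np.array([.972,-.235,0]);Y=np.array([.235,.972,0])
ax=ax+Y*.0024+X*.0011-np.array([0,0,.0007])
c=np.load("pics/w4.npz")
for a in (0,.2,.25,.3,.35,.4,.45,.5):
    r,h=69,10
    rr=r*np.cos(a)+h*np.sin(a); zz=48-r*np.sin(a)+h*np.cos(a)
    p=ax-Y*(85+rr)/1000+[0,0,zz/1000]
    print(a,proj(c,p-X*.015),proj(c,p+X*.015))
print(proj(c,[.4919,-.1936,.0115]))
E
```

```text
0 [273.16437218 244.46571692] [341.06127457 243.87238692]
0.2 [276.85761782 231.96731048] [338.44450474 231.49577612]
0.25 [277.63874049 228.40213501] [337.88395846 227.95949014]
0.3 [278.36848506 224.69151753] [337.35738905 224.27708144]
0.35 [279.04931894 220.84787932] [336.86322078 220.46097033]
0.4 [279.68355192 216.88219564] [336.39997251 216.52214223]
0.45 [280.27334003 212.80413299] [335.96625638 212.47028282]
0.5 [280.82069019 208.62217365] [335.56077584 208.31390085]
[322.60196471 236.35021761]
```

View pics/w4_full.png

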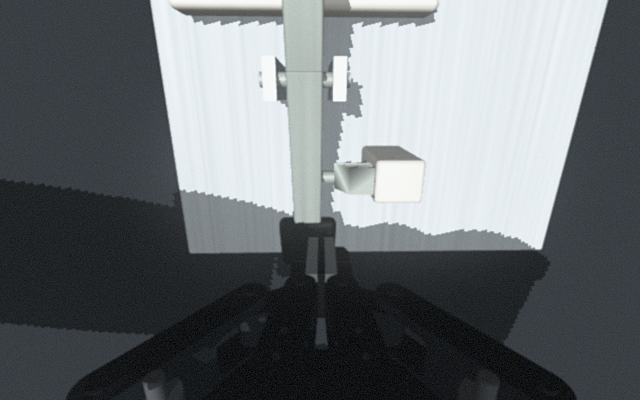

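```bash
python3 -m jog '[[[-10,0,0],[0,0,0],-1],[[-10,0,0],[0,0,0],-1],[[-10,0,0],[0,0,0],-1],[[-20,0,0],[0,0,0],-1],[[-20,0,0],[0,0,0],-1]]'; python3 - <<'E'
from h import *
delta([.4838,-.1915,.01],np.radians(-13.6))
c=snap("wrist","w5",(220,80,420,230),4)
ax=np.array([.5228,-.0255,0]);X=np.array([.972,-.235,0]);Y=np.array([.235,.972,0])
ax=ax+Y*.0024+X*.0011-np.array([0,0,.0007])
for a in (0,.1,.2,.3,.4):
    r,h=69,10
    rr=r*np.cos(a)+h*np.sin(a); zz=48-r*np.sin(a)+h*np.cos(a)
    p=ax-Y*(85+rr)/1000+[0,0,zz/1000]
    print(a,proj(c,p-X*.015),proj(c,p+X*.015))
E
```

```text
t: 8.4
tcp_pos: [0.4889, -0.1922, 0.0826]
eef_rot: [1.385, 1.072, -1.363]
ft_force: [-0.2, 0.3, 0.0]
finger_gap: -0.0
t 8.4 shift [72.5 -6.6  0.4] turn [ 0.29  0.05 -1.22]
t 8.4 shift [72.5 -6.6  0.4] turn [-1.797e+02  1.910e+00  7.000e-02]
tcp [ 488.9 -192.2   82.6] jaw yaw -13.31 x [ 0.0205 -0.0058 -0.9998] q6 -0.21 F [-0.2  0.3  0. ] gap -0.0
0 [291.79374001 194.75727921] [336.49635758 194.62518378]
0.1 [292.53929387 192.49431616] [335.76268683 192.37363593]
0.2 [293.21543081 189.43613097] [335.09149509 189.32843898]
0.3 [293.82404236 185.67468663] [334.48151084 185.58114914]
0.4 [294.36735259 181.29125243] [333.93107578 181.21273089]
```

View pics/w5.png

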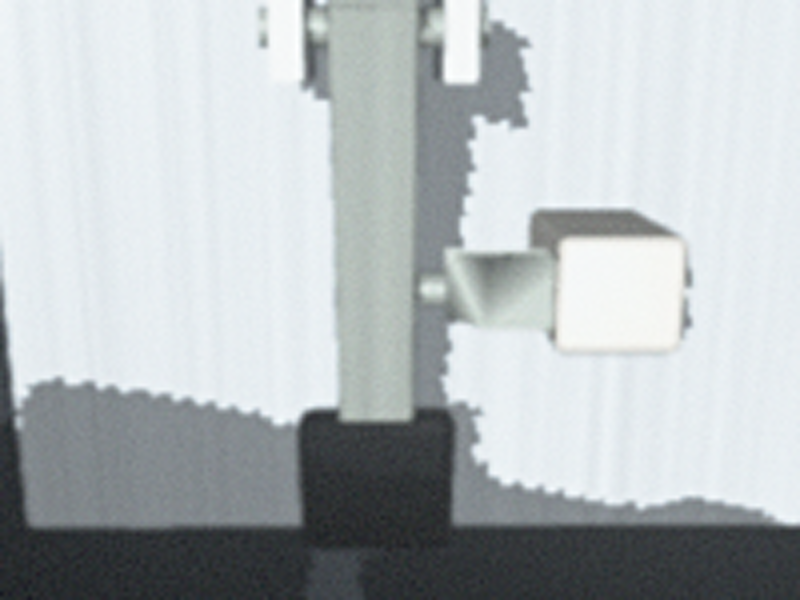

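```bash
python3 -m jog '[[[-40,0,0],[0,0,-1.2],1],[[-40,0,0],[0,0,0],1],[[-40,0,-30],[0,0,0],1],[[-20,0,-45],[0,0,0],1],[[0,0,-45],[0,0,0],1]]'; python3 -m jog '[[[0,0,0],[0,0,0],1],[[0,0,0],[0,0,0],1],[[0,0,0],[0,0,0],1],[[0,0,0],[0,0,0],1],[[0,0,0],[0,0,0],1]]'; python3 - <<'E'
from h import *
delta([.4838,-.1915,.01],np.radians(-13.6))
c=snap("wrist","w6")
print(proj(c,[.5228,-.0255,.13]))
E
```

```text
t: 8.95
tcp_pos: [0.516, -0.0776, 0.2318]
eef_rot: [1.386, 1.078, -1.382]
ft_force: [1.5, -0.2, -0.6]
finger_gap: 0.0725
t: 9.45
tcp_pos: [0.5168, -0.075, 0.2327]
eef_rot: [1.384, 1.079, -1.376]
ft_force: [0.8, -0.0, 0.8]
finger_gap: 0.0857
t 9.45 shift [222.7  -6.6 120.8] turn [-0.01  0.06 -0.52]
t 9.45 shift [222.7  -6.6 120.8] turn [ 1.7999e+02 -8.2000e-01 -9.0000e-02]
tcp [516.8 -75.  232.7] jaw yaw -13.61 x [ 0.0086 -0.0031 -1.    ] q6 0.029 F [ 0.8 -0.   0.8] gap 85.7
[314.45788239 133.95965896]
```

View pics/w6.png

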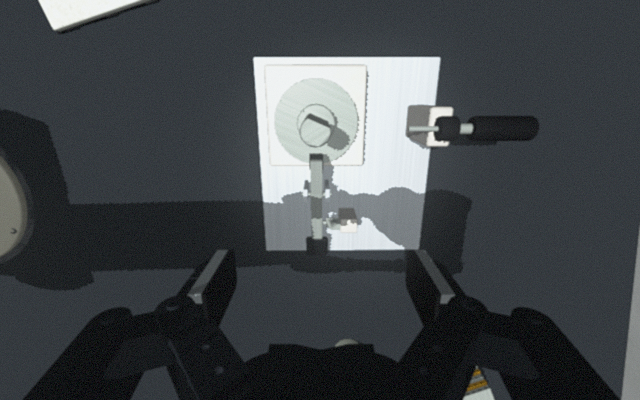

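```bash
python3 - <<'E'
import cv2
a=cv2.imread("pics/w6_full.png")
cv2.imwrite("pics/w6a.png",cv2.resize(a[90:160,280:360],None,fx=8,fy=8,interpolation=cv2.INTER_CUBIC))
cv2.imwrite("pics/w6b.png",cv2.resize(a[40:270,240:550],None,fx=2.5,fy=2.5,interpolation=cv2.INTER_CUBIC))
E
```

```text
(no output)
```

View pics/w6a.png

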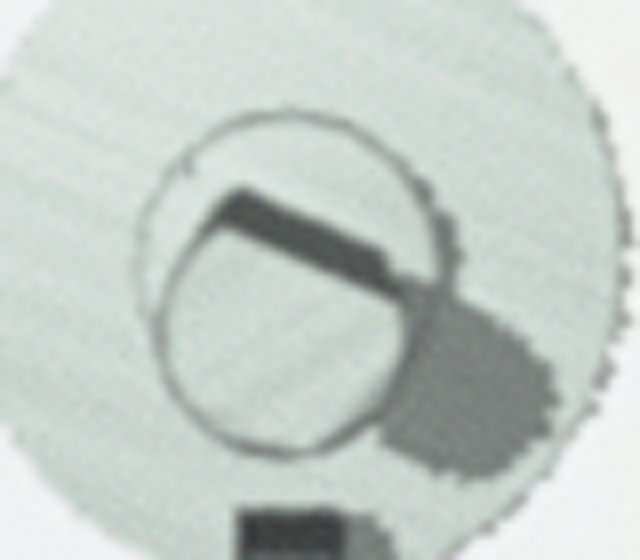

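View pics/w6b.png

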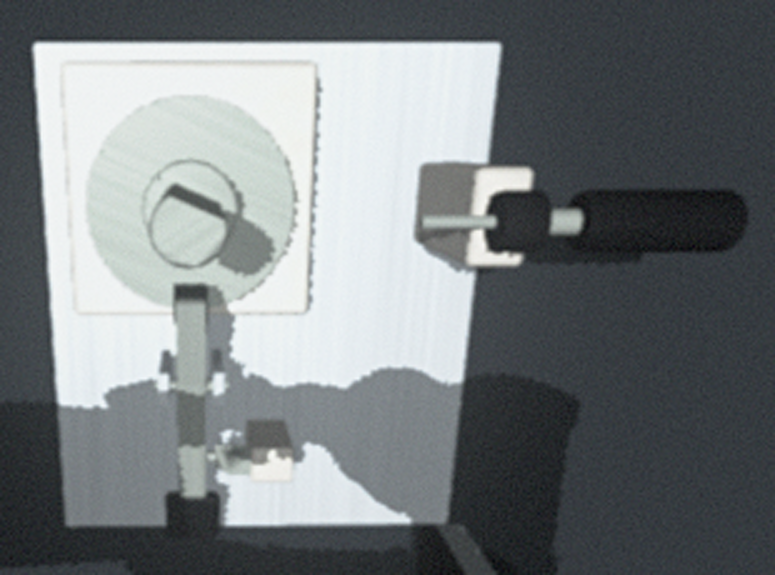

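```bash
python3 - <<'E'
from h import *
c=np.load("pics/w6.npz")
w=lambda u,v,z:onz(c,u,v,z)
a=w(280+225/8,90+230/8,.13);b=w(280+392/8,90+295/8,.13)
d=b-a;n=np.degrees(np.arctan2(d[1],d[0]))+90;print("flat edge len",np.linalg.norm(d),"normal yaw",n)
C=w(315.6,131.6,.13);print("axis",C, "axis from flat", (a+b)/2-8.5e-3*np.array([np.cos(np.radians(n)),np.sin(np.radians(n)),0]))
f=lambda x,y:(240+x/2.5,40+y/2.5)
cs=[w(*f(*p),.01) for p in((33,43),(500,43),(450,525),(65,525))]
for i in range(4):
  d=cs[(i+1)%4]-cs[i];print(np.linalg.norm(d).round(4),np.degrees(np.arctan2(d[1],d[0])).round(2))
print(np.array(cs).round(4))
tip=w(*f(423,221),.105);fer=w(*f(565,220),.105);print("tip",tip,"dir",np.degrees(np.arctan2(*(fer-tip)[1::-1])))
print("axis->tip",np.linalg.norm((tip-C)[:2]),np.degrees(np.arctan2(*(tip-C)[1::-1])))
cd=w(*f(191,200),.036);print("disc",cd)
print("lever",w(*f(192,290),.05))
E
```

```text
flat edge len 0.019575567479826254 normal yaw 55.486740990504714
axis [ 0.52428218 -0.02373984  0.13      ] axis from flat [ 0.52385956 -0.02401975  0.13      ]
0.2231 -13.6
0.2591 -102.95
0.226 166.05
0.2577 76.41
[[ 0.4691  0.0658  0.01  ]
 [ 0.6859  0.0133  0.01  ]
 [ 0.6278 -0.2391  0.01  ]
 [ 0.4085 -0.1847  0.01  ]]
tip [ 0.61214842 -0.04490873  0.105     ] dir -13.318582358768808
axis->tip 0.090380297945558 -13.545657502014542
disc [ 0.52523865 -0.02079854  0.036     ]
lever [ 0.51605534 -0.06009263  0.05      ]
```

```bash
python3 -m jog '[[[0,0,0],[-8.5,0,0],1],[[0,0,0],[-8.5,0,0],1],[[0,0,0],[-8.5,0,0],1],[[0,0,0],[-8.5,0,0],1],[[0,0,0],[-8.5,0,0],1]]'; python3 -m jog '[[[0,0,0],[-8.5,0,0],1],[[0,0,0],[-8.5,0,0],1],[[0,0,0],[-8.5,0,0],1],[[0,0,0],[0,0,0],1],[[0,0,0],[0,0,0],1]]'; python3 - <<'E'
from h import *
delta([.5242,-.0238,.085],np.radians(55.5))
E
```

```text
t: 10.0
tcp_pos: [0.5156, -0.0788, 0.2306]
eef_rot: [0.822, 1.404, -0.822]
ft_force: [-0.1, 0.2, -0.5]
finger_gap: 0.0852
t: 10.5
tcp_pos: [0.5145, -0.0821, 0.2289]
eef_rot: [0.476, 1.515, -0.479]
ft_force: [0.6, 0.1, 0.0]
finger_gap: 0.0855
t 10.5 shift [143.7  53.5 -26. ] turn [-0.47  0.18  0.06]
t 10.5 shift [143.7  53.5 -26. ] turn [ 1.7952e+02  1.0000e-01 -2.8000e-01]
tcp [514.5 -82.1 228.9] jaw yaw 55.02 x [ 0.002  -0.0027 -1.    ] q6 -1.183 F [0.6 0.1 0. ] gap 85.5
```

```bash
python3 -m jog '[[[0,18,-9],[-0.5,0,0],1],[[0,18,-9],[0,0,0],1],[[0,17,-8],[0,0,0],1],[[0,0,0],[0,0,0],1],[[0,0,0],[0,0,0],1]]'; python3 - <<'E'
from h import *
delta([.5242,-.0238,.085],np.radians(55.5))
E
```

```text
t: 11.0
tcp_pos: [0.5234, -0.0242, 0.2279]
eef_rot: [0.485, 1.514, -0.489]
ft_force: [-1.0, -0.5, 0.4]
finger_gap: 0.0852
t 11.0 shift [1.429e+02 1.100e+00 1.000e-01] turn [-1.13  0.14  0.13]
t 11.0 shift [1.429e+02 1.100e+00 1.000e-01] turn [178.87   0.21  -0.22]
tcp [523.4 -24.2 227.9] jaw yaw 54.37 x [ 6.0e-04 -3.3e-03 -1.0e+00] q6 -1.059 F [-1.  -0.5  0.4] gap 85.2
```

```bash
python3 -m jog '[[[20,1,0],[-1,0,0],1],[[20,0,0],[0,0,0],1],[[20,0,0],[0,0,0],1],[[20,0,0],[0,0,0],1],[[0,0,0],[0,0,0],1]]'; python3 - <<'E'
from h import *
delta([.5242,-.0238,.085],np.radians(55.5))
E
```

```text
t: 11.5
tcp_pos: [0.5242, -0.0283, 0.1464]
eef_rot: [0.478, 1.512, -0.485]
ft_force: [-0.2, 0.0, -1.0]
finger_gap: 0.0854
t 11.5 shift [61.3  3.8 -2.9] turn [-0.77  0.32  0.16]
t 11.5 shift [61.3  3.8 -2.9] turn [179.23   0.25  -0.49]
tcp [524.2 -28.3 146.4] jaw yaw 54.73 x [ 0.0029 -0.0055 -1.    ] q6 -1.071 F [-0.2  0.  -1. ] gap 85.4
```

```bash
python3 -m jog '[[[0,3,-3],[-1,0,0],1],[[20,2,-1],[0,0,0],1],[[20,1,-1],[0,0,0],1],[[20,1,-1],[0,0,0],1],[[0,0,0],[0,0,0],1]]'; python3 - <<'E'
from h import *
delta([.5242,-.0238,.085],np.radians(55.5))
E
```

```text
t: 12.0
tcp_pos: [0.5261, -0.0209, 0.092]
eef_rot: [0.467, 1.506, -0.471]
ft_force: [0.1, 0.1, -0.8]
finger_gap: 0.0854
t 12.0 shift [ 7.  -3.5 -0. ] turn [ 0.13  0.79 -0.07]
t 12.0 shift [ 7.  -3.5 -0. ] turn [-1.7987e+02  1.2000e-01  1.2400e+00]
tcp [526.1 -20.9  92. ] jaw yaw 55.63 x [ 0.0121 -0.0067 -0.9999] q6 -1.072 F [ 0.1  0.1 -0.8] gap 85.4
```

Close the fingers gently on the shaft.

```bash
python3 -m jog '[[[4,-3,0],[0,0.8,0],0],[[0,0,0],[0,0,0],-1],[[0,0,0],[0,0,0],-1],[[0,0,0],[0,0,0],-1],[[0,0,0],[0,0,0],-1]]' 25;python3 -m jog '[[[0,0,0],[0,0,0],-1],[[0,0,0],[0,0,0],-1],[[0,0,0],[0,0,0],-1],[[0,0,0],[0,0,0],-1],[[0,0,0],[0,0,0],-1]]'; python3 - <<'E'
from h import *
delta([.5242,-.0238,.085],np.radians(55.5))
snap("wrist","w7",(240,130,400,290),4)
E
```

```text
t: 12.5
tcp_pos: [0.5244, -0.0279, 0.0941]
eef_rot: [0.467, 1.516, -0.476]
ft_force: [-8.1, -8.3, -0.2]
finger_gap: 0.021
t: 13.0
tcp_pos: [0.5243, -0.028, 0.0942]
eef_rot: [0.468, 1.516, -0.476]
ft_force: [0.1, -1.9, -2.3]
finger_gap: 0.0214
t 13.0 shift [ 9.2  3.5 -2.5] turn [-0.03  0.24  0.25]
t 13.0 shift [ 9.2  3.5 -2.5] turn [179.96   0.4   -0.38]
tcp [524.3 -28.   94.2] jaw yaw 55.46 x [ 9.e-04 -6.e-03 -1.e+00] q6 -1.082 F [ 0.1 -1.9 -2.3] gap 21.4
```

View pics/w7.png

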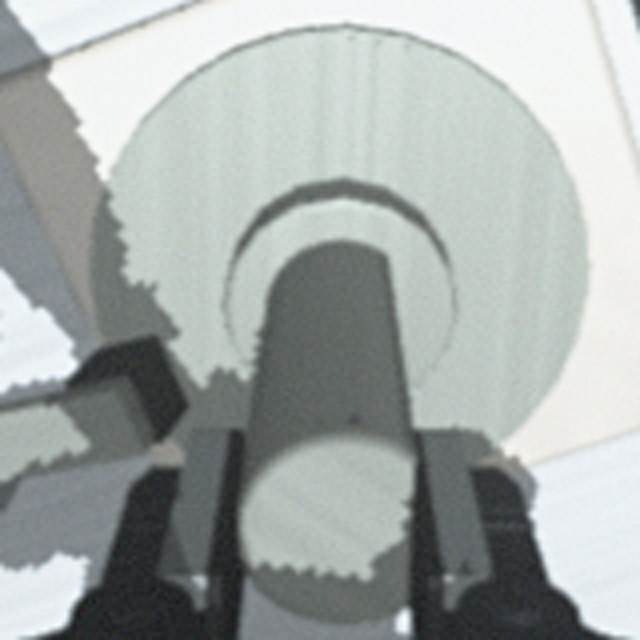

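```bash
python3 -m jog '[[[0,0,0],[0,0,0],-1],[[0,0,-0.4],[8,0,0],-1],[[0,0,-0.4],[8,0,0],-1],[[0,0,-0.4],[8,0,0],-1],[[0,0,-0.4],[8,0,0],-1]]' 35; python3 - <<'E'
from h import *
delta([.5242,-.0238,.085],np.radians(-13.6))
E
```

```text
t: 13.55
tcp_pos: [0.5227, -0.0275, 0.0942]
eef_rot: [0.911, 1.365, -0.922]
ft_force: [-0.4, -0.8, -0.6]
finger_gap: 0.0212
t 13.55 shift [ 9.2  2.8 -2.9] turn [35.97  0.44  0.06]
t 13.55 shift [ 9.2  2.8 -2.9] turn [-1.4403e+02 -8.0000e-02  5.7000e-01]
tcp [522.7 -27.5  94.2] jaw yaw 22.37 x [-4.0e-04 -7.6e-03 -1.0e+00] q6 -0.503 F [-0.4 -0.8 -0.6] gap 21.2
```

```bash
python3 -m jog '[[[0,0,-0.4],[8,0,0],-1],[[0,0,-0.4],[8,0,0],-1],[[0,0,-0.4],[8,0,0],-1],[[0,0,-0.4],[8,0,0],-1],[[0,0,0],[3,0,0],-1]]'; python3 - <<'E'
from h import *
delta([.5242,-.0238,.085],np.radians(-13.6))
E
```

```text
t: 14.05
tcp_pos: [0.5215, -0.026, 0.0942]
eef_rot: [1.383, 1.076, -1.395]
ft_force: [0.5, -0.6, -1.9]
finger_gap: 0.0208
t 14.05 shift [ 9.2  2.1 -2.8] turn [-0.66  0.48  0.03]
t 14.05 shift [ 9.2  2.1 -2.8] turn [ 1.7933e+02  5.0000e-02 -7.6000e-01]
tcp [521.5 -26.   94.2] jaw yaw -14.26 x [-0.0026 -0.008  -1.    ] q6 0.139 F [ 0.5 -0.6 -1.9] gap 20.8
```

```bash
python3 -m jog '[[[0,0,0],[-0.7,0,0],-1],[[0,0,0],[0,0,0],-1],[[0,0,0],[0,0,0],-1],[[0,0,0],[0,0,0],-1],[[0,0,0],[0,0,0],-1]]'; python3 - <<'E'
from h import *
delta([.5246,-.0247,.085],np.radians(-13.6))
snap("wrist","w8")
E
```

```text
t: 14.55
tcp_pos: [0.5216, -0.026, 0.0942]
eef_rot: [1.371, 1.085, -1.383]
ft_force: [1.5, -0.7, -1.3]
finger_gap: 0.0209
t 14.55 shift [ 9.2  2.6 -2.1] turn [0.31 0.49 0.03]
t 14.55 shift [ 9.2  2.6 -2.1] turn [-1.7969e+02 -5.0000e-02  7.7000e-01]
tcp [521.6 -26.   94.2] jaw yaw -13.29 x [-0.0026 -0.0082 -1.    ] q6 0.122 F [ 1.5 -0.7 -1.3] gap 20.9
```

View pics/w8.png

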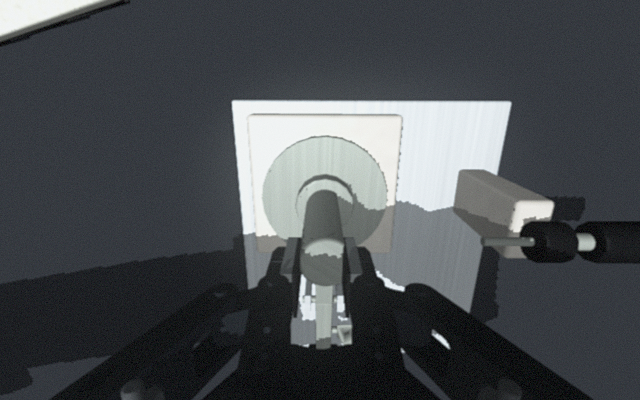

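```bash
python3 -m jog '[[[0,0,0],[0,0,0],1],[[0,0,0],[0,0,0],1],[[0,0,0],[0,0,0],1],[[0,0,0],[0,0,0],1],[[0,0,0],[0,0,0],1]]';python3 -m jog '[[[-20,0,0],[0,0,0],1],[[-30,0,0],[0,0,0],1],[[-40,0,0],[0,0,0],1],[[-40,0,20],[0,0,0],1],[[-10,0,25],[0,0,0],1]]'; python3 - <<'E'
from h import *
delta([.548,.2455,.25],np.radians(-13.6))
c=snap("wrist","w9",(270,90,370,165),8)
print(proj(c,[.5246,-.0247,.13]))
E
```

```text
t: 15.1
tcp_pos: [0.5227, -0.0257, 0.096]
eef_rot: [1.372, 1.084, -1.379]
ft_force: [0.5, -0.3, 0.4]
finger_gap: 0.0855
t: 15.6
tcp_pos: [0.5108, -0.0668, 0.2377]
eef_rot: [1.366, 1.092, -1.381]
ft_force: [0.9, -0.9, -0.1]
finger_gap: 0.0852
t 15.6 shift [ -14.6  -33.8 -312.5] turn [0.64 0.44 0.24]
t 15.6 shift [ -14.6  -33.8 -312.5] turn [-179.36   -0.38    0.69]
tcp [510.8 -66.8 237.7] jaw yaw -12.96 x [-0.0059 -0.0065 -1.    ] q6 0.033 F [ 0.9 -0.9 -0.1] gap 85.2
[326.87763495 138.56294026]
```

View pics/w9.png

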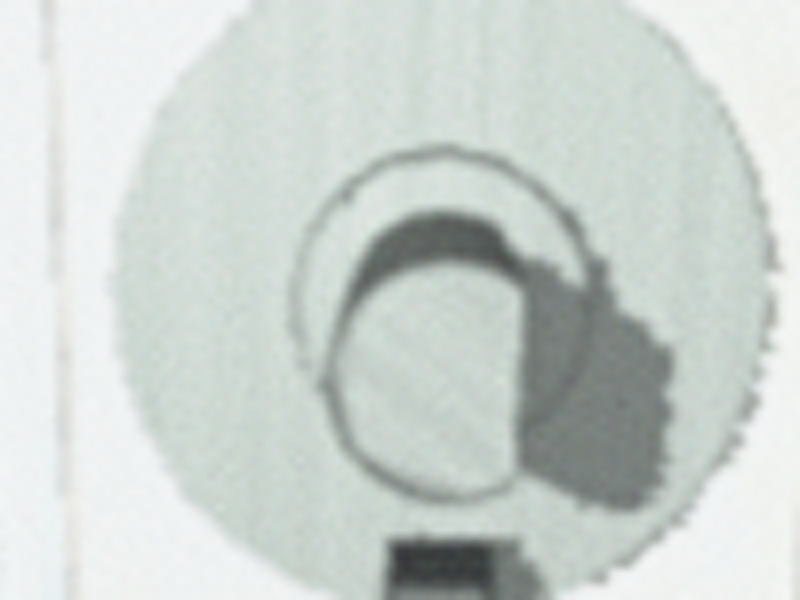

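View pics/w9_full.png

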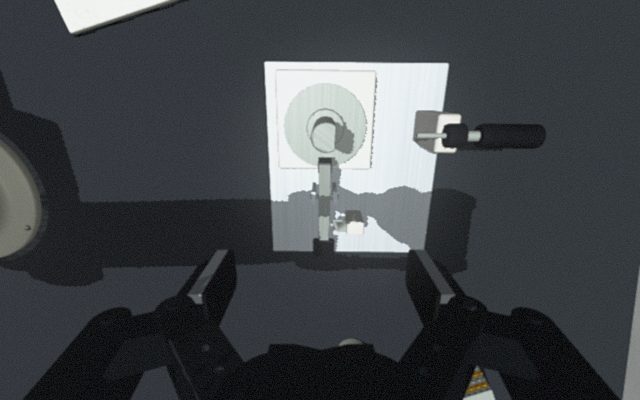

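```bash
python3 - <<'E'
from h import *
c=np.load("pics/w9.npz")
w=lambda u,v,z:onz(c,u,v,z)
a=w(335.9,125.6,.13);b=w(335,148.1,.13);d=b-a
print("normal",np.degrees(np.arctan2(d[1],d[0]))+90, np.linalg.norm(d)); print("axis",w(327.2,137.8,.13))
cs=[w(u,v,.01) for u,v in((265,62),(448,63),(425,252.5),(273,252))]
for i in range(4):
  d=cs[(i+1)%4]-cs[i];print(np.linalg.norm(d).round(4),np.degrees(np.arctan2(d[1],d[0])).round(2))
tip=w(418.5,135.5,.105);print(tip)
E
```

```text
normal -14.429169217568841 0.020204637181555463
axis [ 0.52503518 -0.02409551  0.13      ]
0.2216 -13.33
0.2593 -102.74
0.2266 166.91
0.2602 76.16
[ 0.61296055 -0.04561131  0.105     ]
```

```bash
python3 -m jog '[[[0,-7,-48],[0,0,0],1],[[0,-7,-48],[0,0,0],1],[[0,-7,-48],[0,0,0],1],[[0,-7,-48],[0,0,0],1],[[0,-7,-48],[0,0,0],1]]'; python3 -m jog '[[[0,0,0],[0,0,0],1],[[0,0,0],[0,0,0],1],[[0,0,0],[0,0,0],1],[[0,0,0],[0,0,0],1],[[0,0,0],[0,0,0],1]]';python3 - <<'E'
from h import *
delta([.548,.2455,.25],np.radians(-13.6))
c=snap("wrist","w10")
print(proj(c,[.548,.2455,.067]))
E
```

```text
t: 16.15
tcp_pos: [0.5339, 0.1704, 0.237]
eef_rot: [1.38, 1.073, -1.394]
ft_force: [1.0, -0.9, 0.0]
finger_gap: 0.0856
t: 16.65
tcp_pos: [0.5332, 0.1743, 0.2351]
eef_rot: [1.375, 1.078, -1.392]
ft_force: [0.4, 0.1, 0.3]
finger_gap: 0.0857
t 16.65 shift [-15.7  -2.7 -72.5] turn [-0.25  0.67  0.03]
t 16.65 shift [-15.7  -2.7 -72.5] turn [ 1.7975e+02  4.0000e-02 -1.0500e+00]
tcp [533.2 174.3 235.1] jaw yaw -13.85 x [-0.0032 -0.0112 -0.9999] q6 0.501 F [0.4 0.1 0.3] gap 85.7
[319.36729155 103.04944148]
```

View pics/w10.png

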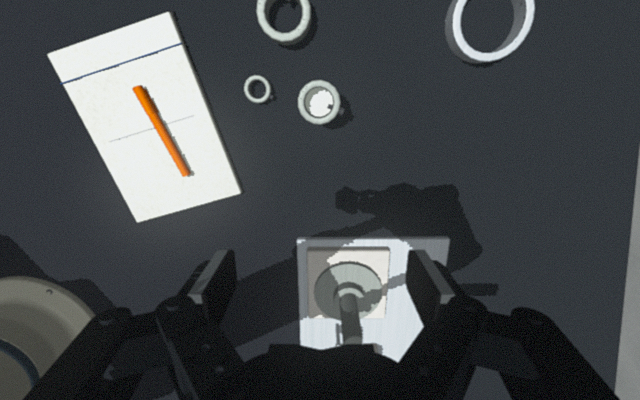

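```bash
python3 - <<'E'
import cv2
a=cv2.imread("pics/w10_full.png")
cv2.imwrite("pics/w10a.png",cv2.resize(a[70:135,285:365],None,fx=9,fy=9,interpolation=cv2.INTER_CUBIC))
E
```

```text
(no output)
```

View pics/w10a.png

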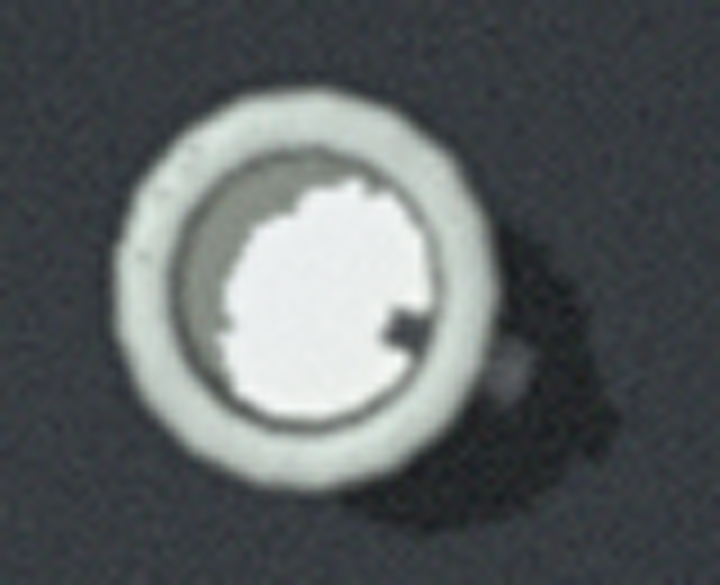

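```bash
python3 - <<'E'
from h import *
c=np.load("pics/w10.npz")
w=lambda x,y,z:onz(c,285+x/9,70+y/9,z)
C=w(305,289,.067);t=w(386,328,.056);h=w(517,368,.056)
an=lambda d:np.degrees(np.arctan2(d[1],d[0]))
print(C,"top rim dia",np.linalg.norm(w(113,289,.067)-w(498,289,.067)))
print("t",np.linalg.norm((t-C)[:2]),an(t-C),"h",np.linalg.norm((h-C)[:2]),an(h-C),an(h-t))
E
```

```text
[0.54773595 0.24655269 0.067     ] top rim dia 0.04567556147488755
t 0.011036535044185844 -40.244632918230366 h 0.027857211295258567 -34.16687387984489 -30.20749397016711
```

```bash
python3 -m jog '[[[0,0,0],[-8.5,0,0],1],[[0,0,0],[-8.5,0,0],1],[[0,0,0],[-8.5,0,0],1],[[0,0,0],[-8.5,0,0],1],[[0,0,0],[-8.5,0,0],1]]'; python3 -m jog '[[[0,0,0],[-8.5,0,0],1],[[0,0,0],[-8.5,0,0],1],[[0,0,0],[-8.5,0,0],1],[[0,0,0],[0,0,0],1],[[0,0,0],[0,0,0],1]]';python3 - <<'E'
from h import *
delta([.5477,.2463,.15],np.radians(56))
E
```

```text
t: 17.2
tcp_pos: [0.5341, 0.1694, 0.2364]
eef_rot: [0.817, 1.403, -0.834]
ft_force: [-0.5, 0.0, 0.8]
finger_gap: 0.0854
t: 17.7
tcp_pos: [0.5348, 0.1651, 0.2375]
eef_rot: [0.474, 1.512, -0.49]
ft_force: [0.2, 0.6, 0.5]
finger_gap: 0.0858
t 17.7 shift [ 86.6  74.5 -36.9] turn [-1.28  0.4   0.51]
t 17.7 shift [ 86.6  74.5 -36.9] turn [178.72   0.79  -0.63]
tcp [534.8 165.1 237.5] jaw yaw 54.72 x [ 7.000e-04 -1.120e-02 -9.999e-01] q6 -0.713 F [0.2 0.6 0.5] gap 85.8
```

```bash
python3 -m jog '[[[10,25,0],[-1,0,0],1],[[20,25,0],[0,0.4,0.5],1],[[20,24,0],[0,0,0],1],[[20,0,0],[0,0,0],1],[[0,0,0],[0,0,0],1]]'; python3 - <<'E'
from h import *
delta([.5477,.2463,.15],np.radians(56))
c=snap("wrist","w11")
print(proj(c,[.5477,.2463,.067]))
E
```

```text
t: 18.2
tcp_pos: [0.58, 0.2256, 0.1673]
eef_rot: [0.487, 1.512, -0.483]
ft_force: [0.0, 0.0, -0.3]
finger_gap: 0.0852
t 18.2 shift [ 17.2  -1.9 -38.3] turn [-1.52  0.17 -0.2 ]
t 18.2 shift [ 17.2  -1.9 -38.3] turn [178.48  -0.31  -0.27]
tcp [580.  225.6 167.3] jaw yaw 54.48 x [ 0.0045  0.0012 -1.    ] q6 -0.634 F [ 0.   0.  -0.3] gap 85.2
[317.68585631 147.1411022 ]
```

View pics/w11.png

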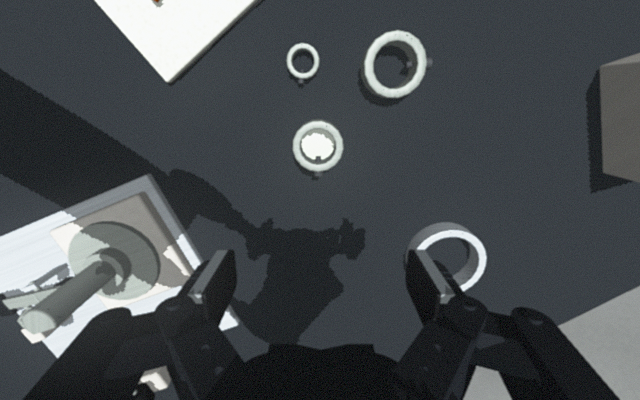

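```bash
python3 - <<'E'
import cv2
a=cv2.imread("pics/w11_full.png")
cv2.imwrite("pics/w11a.png",cv2.resize(a[110:185,278:358],None,fx=8,fy=8,interpolation=cv2.INTER_CUBIC))
E
```

```text
(no output)
```

View pics/w11a.png

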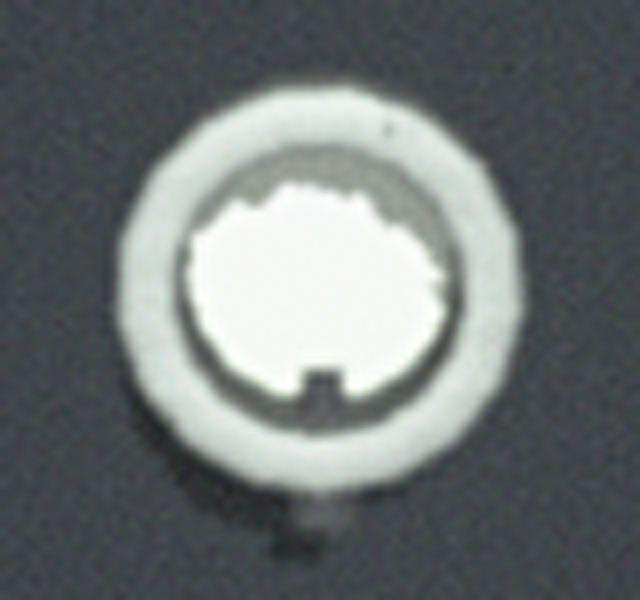

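```bash
python3 - <<'E'
from h import *
c=np.load("pics/w11.npz")
w=lambda x,y,z:onz(c,278+x/8,110+y/8,z)
C=w(321,287,.067);t=w(322,372,.056);h=w(320,512,.056)
an=lambda d:np.degrees(np.arctan2(d[1],d[0]))
print(C,"top rim dia",np.linalg.norm(w(117,287,.067)-w(523,287,.067)))
print("t",np.linalg.norm((t-C)[:2]),an(t-C),"h",np.linalg.norm((h-C)[:2]),an(h-C),an(h-t))
delta([C[0],C[1],.04],np.radians(55.5))
delta([C[0],C[1],.04],np.radians(an(h-C)+90))
E
```

```text
[0.54701193 0.24727741 0.067     ] top rim dia 0.04517812818748182
t 0.011737605901893747 -35.39618178303921 h 0.028658347830255053 -36.07171352386899 -36.540273511485054
t 18.25 shift [129.   -2.5 -40.2] turn [-1.    0.25 -0.32]
t 18.25 shift [129.   -2.5 -40.2] turn [179.    -0.49  -0.39]
tcp [580.4 225.7 169.2] jaw yaw 54.5 x [ 0.0067  0.002  -1.    ] q6 -0.635 F [ 0.2 -0.1  0.4] gap 85.3
t 18.25 shift [129.   -2.5 -40.2] turn [ 0.57  0.24 -0.32]
t 18.25 shift [129.   -2.5 -40.2] turn [-179.43    0.5     0.38]
tcp [580.4 225.7 169.2] jaw yaw 54.5 x [ 0.0067  0.002  -1.    ] q6 -0.635 F [ 0.2 -0.1  0.4] gap 85.3
```

```bash
python3 -m jog '[[[0,-1,-20],[0,0,0],1],[[0,-1,-20],[0,0,0],1],[[20,0,0],[0,0.2,-0.3],1],[[20,0,0],[0,0,0],1],[[0,0,0],[0,0,0],1]]'; python3 - <<'E'
from h import *
delta([.547,.247,.038],np.radians(54.4))
E
```

```text
t: 18.75
tcp_pos: [0.5487, 0.2462, 0.135]
eef_rot: [0.498, 1.504, -0.488]
ft_force: [-1.1, -0.1, -0.1]
finger_gap: 0.0859
t 18.75 shift [96.9 -1.2 -2.5] turn [-0.52  0.4  -0.48]
t 18.75 shift [96.9 -1.2 -2.5] turn [179.47  -0.75  -0.63]
tcp [548.7 246.2 135. ] jaw yaw 53.88 x [ 0.0106  0.0027 -0.9999] q6 -0.574 F [-1.1 -0.1 -0.1] gap 85.9
```

```bash
python3 -m jog '[[[20,-1,-2],[-0.5,0.4,-0.5],1],[[20,0,-1],[0,0,0],1],[[20,0,0],[0,0,0],1],[[10,0,0],[0,0,0],1],[[0,0,0],[0,0,0],1]]'; python3 - <<'E'
from h import *
delta([.547,.247,.038],np.radians(54.4))
E
```

```text
t: 19.25
tcp_pos: [0.5478, 0.2453, 0.0623]
eef_rot: [0.489, 1.514, -0.49]
ft_force: [-0.8, -0.6, 0.1]
finger_gap: 0.0857
t 19.25 shift [24.3  0.9 -1.6] turn [-0.21  0.06 -0.01]
t 19.25 shift [24.3  0.9 -1.6] turn [ 1.7979e+02 -1.0000e-02 -9.0000e-02]
tcp [547.8 245.3  62.3] jaw yaw 54.19 x [ 9.e-04 -5.e-04 -1.e+00] q6 -0.581 F [-0.8 -0.6  0.1] gap 85.7
```

```bash
python3 -m jog '[[[8,1,-1],[0,0,0],1],[[8,0,-1],[0,0,0],1],[[8,0,0],[0,0,0],1],[[0,0,0],[0,0,0],1],[[0,0,0],[0,0,0],1]]'; python3 - <<'E'
from h import *
delta([.547,.247,.038],np.radians(54.4))
snap("wrist","w12")
E
```

```text
t: 19.75
tcp_pos: [0.5481, 0.2477, 0.0386]
eef_rot: [0.491, 1.511, -0.488]
ft_force: [0.2, 0.1, 1.0]
finger_gap: 0.0857
t 19.75 shift [ 0.6 -1.2 -0.5] turn [-0.24  0.16 -0.16]
t 19.75 shift [ 0.6 -1.2 -0.5] turn [179.76  -0.25  -0.25]
tcp [548.1 247.7  38.6] jaw yaw 54.16 x [ 3.9e-03  6.0e-04 -1.0e+00] q6 -0.577 F [0.2 0.1 1. ] gap 85.7
```

View pics/w12.png

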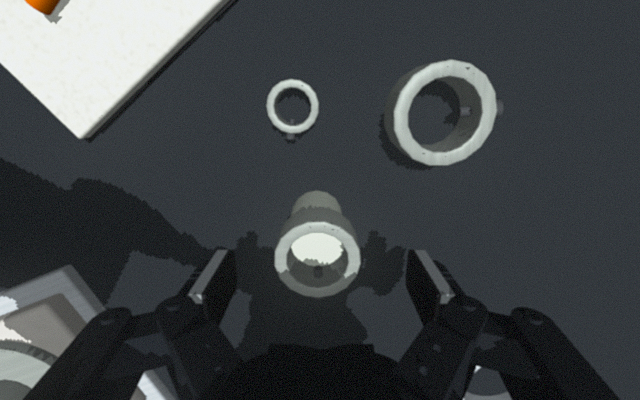

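```bash
python3 -m jog '[[[0,-1,0],[0,0,0],0.2],[[0,0,0],[0,0,0],0],[[0,0,0],[0,0,0],-1],[[0,0,0],[0,0,0],-1],[[0,0,0],[0,0,0],-1]]' 50; python3 -m jog '[[[0,0,0],[0,0,0],-1],[[0,0,0],[0,0,0],-1],[[0,0,0],[0,0,0],-1],[[0,0,0],[0,0,0],-1],[[0,0,0],[0,0,0],-1]]'; python3 - <<'E'
from h import *
delta([.547,.247,.038],np.radians(54.4))
snap("wrist","w13",(240,130,400,290),4)
E
```

```text
t: 20.3
tcp_pos: [0.5483, 0.2471, 0.0406]
eef_rot: [0.492, 1.509, -0.486]
ft_force: [0.7, 0.5, -1.6]
finger_gap: 0.0421
t: 20.8
tcp_pos: [0.5483, 0.2471, 0.0407]
eef_rot: [0.492, 1.509, -0.486]
ft_force: [-0.5, -0.1, 0.6]
finger_gap: 0.0421
t 20.8 shift [ 2.6 -0.9 -1. ] turn [-0.23  0.25 -0.3 ]
t 20.8 shift [ 2.6 -0.9 -1. ] turn [179.76  -0.48  -0.4 ]
tcp [548.3 247.1  40.7] jaw yaw 54.17 x [ 0.0067  0.0017 -1.    ] q6 -0.578 F [-0.5 -0.1  0.6] gap 42.1
```

View pics/w13.png

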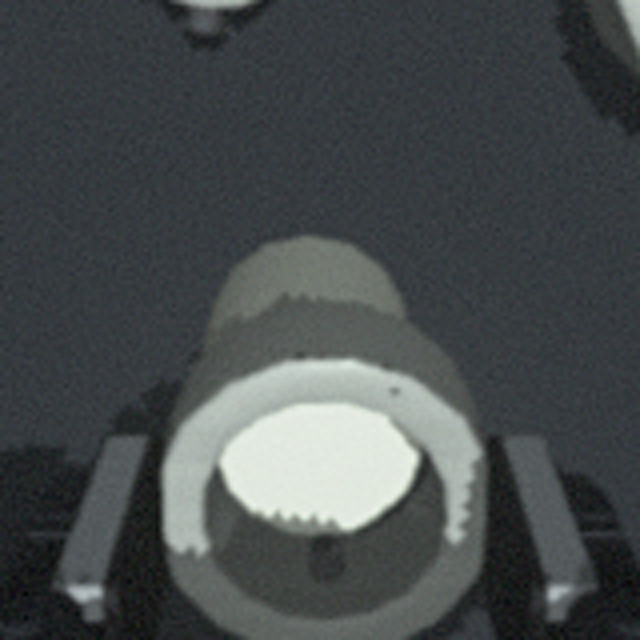

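```bash
python3 -m jog '[[[-15,0,0],[0,0,0],-1],[[-25,0,0],[0,0,0],-1],[[-40,0,0],[0,0,0],-1],[[-40,0,0],[0,0,0],-1],[[-20,0,0],[0,0,0],-1]]'; python3 -m jog '[[[-5,0,0],[-8,0,0],-1],[[0,0,0],[-8,0,0],-1],[[0,0,0],[-6,0,0],-1],[[0,0,0],[0,0,0],-1],[[0,0,0],[0,0,0],-1]]'; python3 - <<'E'
from h import *
delta([.5247,-.0242,.185],np.radians(76.7))
c=snap("wrist","w14",(240,130,400,290),4)
E
```

```text
t: 21.35
tcp_pos: [0.5443, 0.2457, 0.1819]
eef_rot: [0.487, 1.518, -0.493]
ft_force: [0.4, 0.3, -1.0]
finger_gap: 0.0418
t: 21.85
tcp_pos: [0.5461, 0.2463, 0.1988]
eef_rot: [0.183, 1.556, -0.178]
ft_force: [-0.4, -0.7, -0.9]
finger_gap: 0.042
t 21.85 shift [  13.  -268.3   40.8] turn [ 0.1   0.42 -0.22]
t 21.85 shift [  13.  -268.3   40.8] turn [-179.9     0.35    0.65]
tcp [546.1 246.3 198.8] jaw yaw 76.8 x [ 0.008   0.0021 -1.    ] q6 -0.973 F [-0.4 -0.7 -0.9] gap 42.0
```

View pics/w14.png

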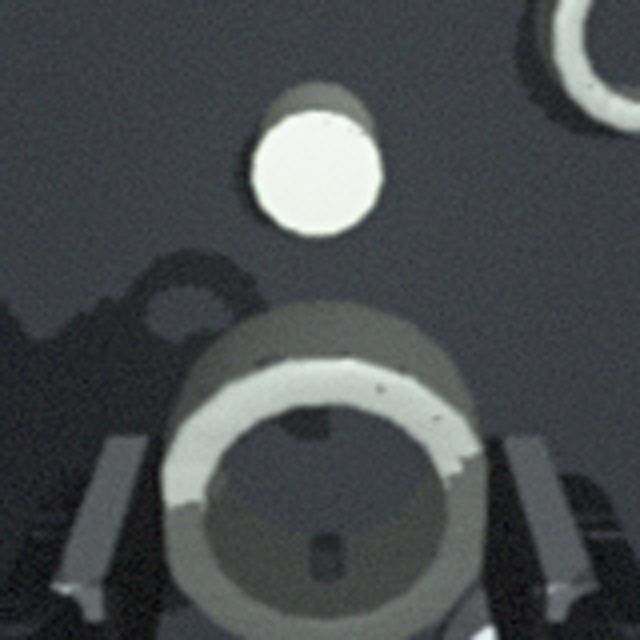

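```bash
cat >> h.py <<'E'
def inhand(c,u,v,off,tcp,rot):
    """point on ray at tool x = -off mm -> tool coords mm"""
    A=R.from_rotvec(rot);o,d=ray(c,u,v)
    o=A.inv().apply(o-np.asarray(tcp))*1000;d=A.inv().apply(d)
    return o+d*(-off-o[0])/d[0]
E
python3 - <<'E'
from h import *
s=bot.get_state();c=np.load("pics/w14.npz")
f=lambda x,y,off:inhand(c,240+x/4,130+y/4,off,s["tcp_pos"],s["eef_rot"]).round(1)
for off in(26.3,):
  print([f(*p,off) for p in((326,510),(205,500),(447,500),(325,403),(325,617),(325,357),(162,480),(487,480))])
print("screw pt",f(327,535,15.3),f(327,575,15.3))
E
```

```text
[array([-26.3,   1.2,  -0.9]), array([-26.3, -14.6,  -2.4]), array([-26.3,  17. ,  -2.3]), array([-26.3,   1.1, -16.3]), array([-26.3,   1.1,  15.6]), array([-26.3,   1.1, -22.6]), array([-26.3, -20.1,  -5.3]), array([-26.3,  22.1,  -5.2])]
screw pt [-15.3   1.4   9.6] [-15.3   1.4  16.2]
```

```bash
python3 -m jog '[[[0,-40,6],[0,0,0],-1],[[0,-40,6],[0,0,0],-1],[[0,-40,6],[0,0,0],-1],[[0,-40,6],[0,0,0],-1],[[0,-40,6],[0,0,0],-1]]'; python3 -m jog '[[[0,-30,5],[0,0,0],-1],[[0,-20,5],[0,0,0],-1],[[0,0,0],[0,0,0],-1],[[0,0,0],[0,0,0],-1],[[0,0,0],[0,0,0],-1]]'; python3 - <<'E'
from h import *
delta([.5246,-.0244,.160],np.radians(76.6))
E
```

```text
t: 22.4
tcp_pos: [0.5276, 0.0437, 0.1962]
eef_rot: [0.185, 1.559, -0.179]
ft_force: [0.1, -0.3, -1.1]
finger_gap: 0.0422
t: 22.9
tcp_pos: [0.5241, -0.0137, 0.1959]
eef_rot: [0.196, 1.559, -0.192]
ft_force: [0.0, 1.1, -1.7]
finger_gap: 0.0424
t 22.9 shift [ 35.8 -10.3   3. ] turn [-0.78  0.15 -0.16]
t 22.9 shift [ 35.8 -10.3   3. ] turn [179.22  -0.25  -0.24]
tcp [524.1 -13.7 195.9] jaw yaw 75.82 x [ 0.0033  0.0021 -1.    ] q6 -1.415 F [ 0.   1.1 -1.7] gap 42.4
```

```bash
python3 -m jog '[[[10,-6,2],[-0.8,0,0],-1],[[10,-4,1],[0,0,0],-1],[[10,0,0],[0,0,0],-1],[[5,0,0],[0,0,0],-1],[[0,0,0],[0,0,0],-1]]'; python3 - <<'E'
from h import *
delta([.5246,-.0244,.145],np.radians(76.6))
snap("wrist","w15",(240,170,400,300),5)
snap("scene","s15",(250,110,370,210),6)
E
```

```text
t: 23.4
tcp_pos: [0.5244, -0.0218, 0.1561]
eef_rot: [0.182, 1.563, -0.177]
ft_force: [0.3, 0.3, -1.2]
finger_gap: 0.0424
t 23.4 shift [11.1 -2.5  0.8] turn [ 0.3  -0.   -0.18]
t 23.4 shift [11.1 -2.5  0.8] turn [-179.7     0.28   -0.  ]
tcp [524.4 -21.8 156.1] jaw yaw 76.9 x [ 7.0e-04  3.1e-03 -1.0e+00] q6 -1.45 F [ 0.3  0.3 -1.2] gap 42.4
```

View pics/w15.png

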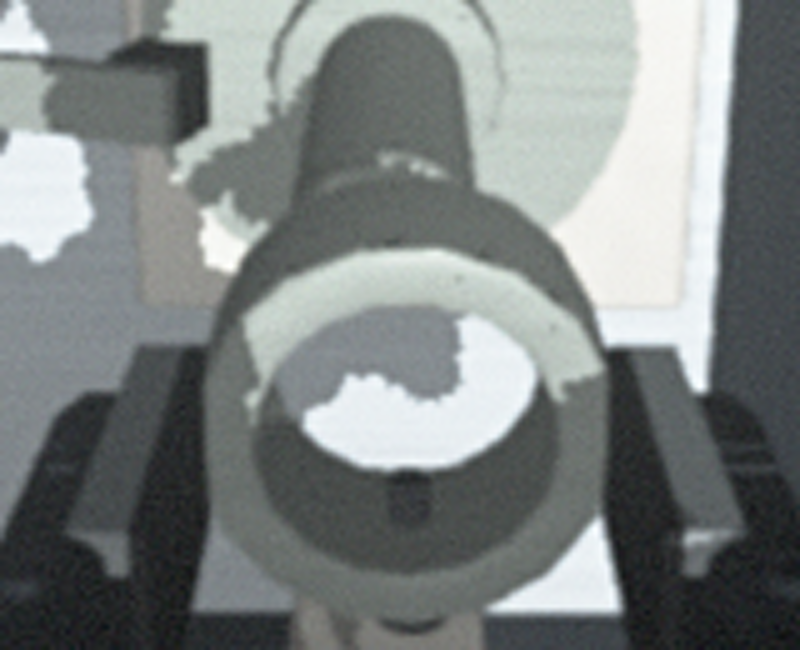

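View pics/s15.png

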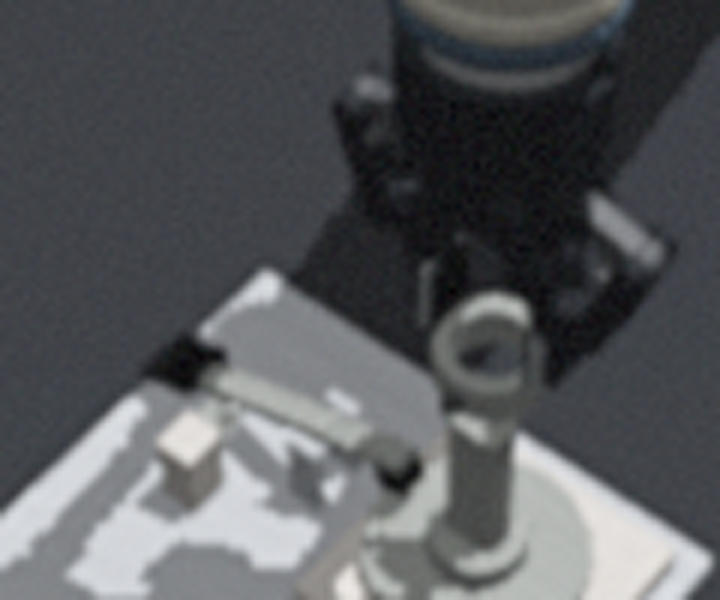

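```bash
python3 -m jog '[[[0,-2.5,1],[0.3,0,0],-1],[[5,0,0],[0,0,0],-1],[[5,0,0],[0,0,0],-1],[[0,0,0],[0,0,0],-1],[[0,0,0],[0,0,0],-1]]'; python3 - <<'E'
from h import *
delta([.5249,-.0245,.145],np.radians(76.6))
snap("wrist","w16",(240,170,400,300),5)
E
```

```text
t: 24.0
tcp_pos: [0.526, -0.0247, 0.1479]
eef_rot: [0.186, 1.558, -0.181]
ft_force: [-0.6, 0.2, -1.2]
finger_gap: 0.0421
t 24.0 shift [ 2.9 -0.  -1.1] turn [-0.03  0.24 -0.21]
t 24.0 shift [ 2.9 -0.  -1.1] turn [179.97  -0.34  -0.37]
tcp [526.  -24.7 147.9] jaw yaw 76.57 x [ 0.0049  0.0027 -1.    ] q6 -1.45 F [-0.6  0.2 -1.2] gap 42.1
```

View pics/w16.png

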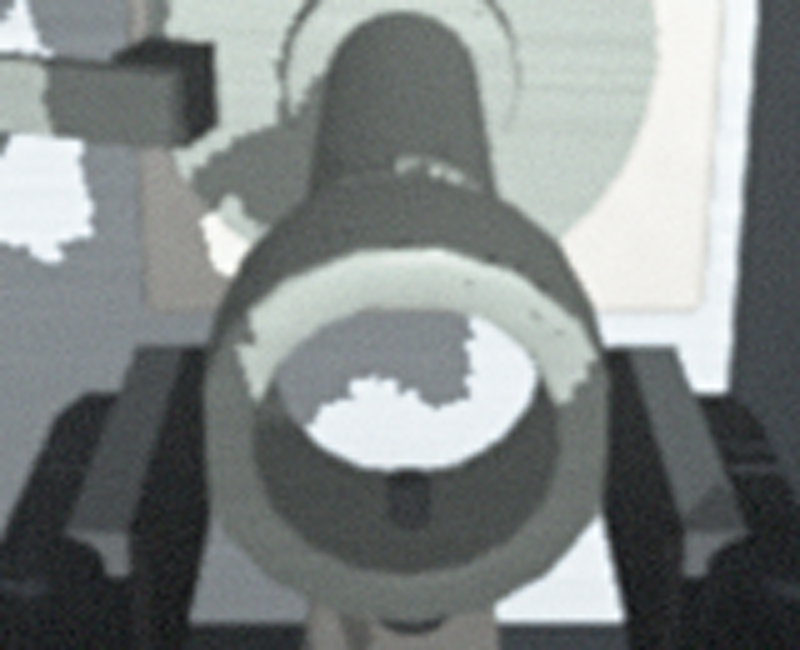

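```bash
python3 -m jog '[[[0,0,-1],[0,0.2,-0.2],-1],[[6,0,0],[0,0,0],-1],[[6,0,0],[0,0,0],-1],[[4,0,0],[0,0,0],-1],[[0,0,0],[0,0,0],-1]]'; python3 - <<'E'
from h import *
delta([.5249,-.0245,.0897],np.radians(76.6))
E
```

```text
t: 24.55
tcp_pos: [0.5249, -0.0244, 0.1304]
eef_rot: [0.184, 1.563, -0.184]
ft_force: [0.4, -0.7, -1.3]
finger_gap: 0.0418
t 24.55 shift [40.7 -0.1  0.1] turn [-0.02  0.01  0.01]
t 24.55 shift [40.7 -0.1  0.1] turn [ 1.7998e+02  1.0000e-02 -2.0000e-02]
tcp [524.9 -24.4 130.4] jaw yaw 76.58 x [ 1.e-04 -2.e-04 -1.e+00] q6 -1.448 F [ 0.4 -0.7 -1.3] gap 41.8
```

Perfectly placed; descend in small steps watching force.

```bash
python3 -m jog '[[[3,0,0],[0,0,0],-1],[[3,0,0],[0,0,0],-1],[[3,0,0],[0,0,0],-1],[[3,0,0],[0,0,0],-1],[[0,0,0],[0,0,0],-1]]'; python3 - <<'E'
from h import *
delta([.5249,-.0245,.0897],np.radians(76.6))
snap("wrist","w17",(240,170,400,300),5)
E
```

```text
t: 25.05
tcp_pos: [0.5248, -0.0244, 0.1172]
eef_rot: [0.184, 1.563, -0.184]
ft_force: [0.0, -0.0, -2.1]
finger_gap: 0.0422
t 25.05 shift [27.5 -0.   0.1] turn [-0.02 -0.01  0.01]
t 25.05 shift [27.5 -0.   0.1] turn [1.7998e+02 1.0000e-02 1.0000e-02]
tcp [524.8 -24.4 117.2] jaw yaw 76.58 x [-1.e-04 -1.e-04 -1.e+00] q6 -1.448 F [ 0.  -0.  -2.1] gap 42.2
```

View pics/w17.png

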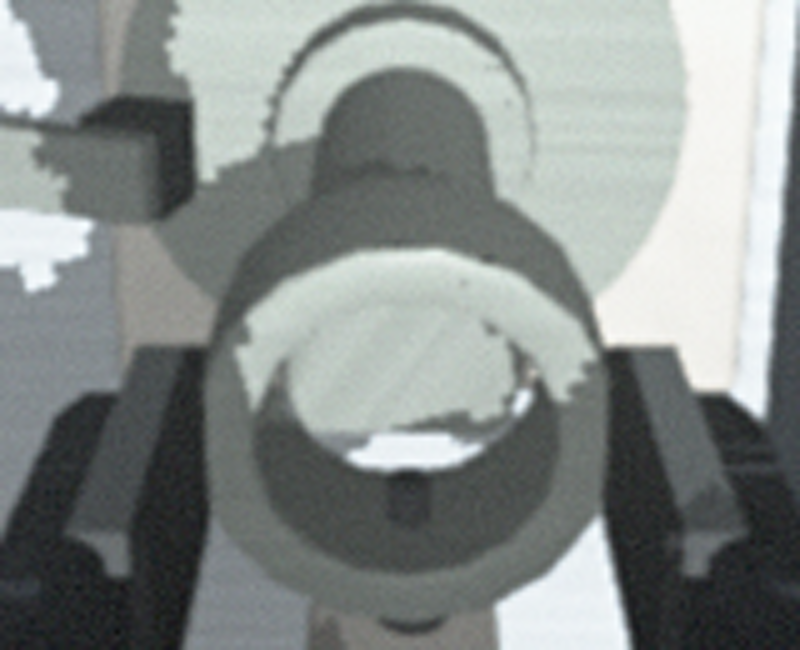

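```bash
python3 -m jog '[[[3,0,0],[0,0,0],-1],[[3,0,0],[0,0,0],-1],[[3,0,0],[0,0,0],-1],[[3,0,0],[0,0,0],-1],[[0,0,0],[0,0,0],-1]]'; python3 - <<'E'
from h import *
delta([.5249,-.0245,.0897],np.radians(76.6))
E
```

```text
t: 25.6
tcp_pos: [0.525, -0.0245, 0.1047]
eef_rot: [0.184, 1.562, -0.184]
ft_force: [0.6, -0.4, -0.8]
finger_gap: 0.0422
t 25.6 shift [15.  -0.1 -0.1] turn [-0.02  0.05  0.  ]
t 25.6 shift [15.  -0.1 -0.1] turn [ 1.7998e+02  0.0000e+00 -7.0000e-02]
tcp [525.  -24.5 104.7] jaw yaw 76.58 x [ 8.e-04 -2.e-04 -1.e+00] q6 -1.448 F [ 0.6 -0.4 -0.8] gap 42.2
```

```bash
python3 -m jog '[[[3,0,0],[0,0,0],-1],[[3,0,0],[0,0,0],-1],[[3,0,0],[0,0,0],-1],[[3,0,0],[0,0,0],-1],[[0,0,0],[0,0,0],-1]]'; python3 - <<'E'
from h import *
delta([.5249,-.0245,.0897],np.radians(76.6))
snap("wrist","w18",(230,170,410,310),4.4)
snap("scene","s18",(250,130,370,230),6)
E
```

```text
t: 26.1
tcp_pos: [0.525, -0.0245, 0.0916]
eef_rot: [0.184, 1.562, -0.184]
ft_force: [-0.7, 0.4, -1.3]
finger_gap: 0.042
t 26.1 shift [ 1.9 -0.1 -0.1] turn [-0.02  0.04  0.  ]
t 26.1 shift [ 1.9 -0.1 -0.1] turn [ 1.7998e+02  0.0000e+00 -7.0000e-02]
tcp [525.  -24.5  91.6] jaw yaw 76.58 x [ 7.e-04 -2.e-04 -1.e+00] q6 -1.448 F [-0.7  0.4 -1.3] gap 42.0
```

View pics/w18.png

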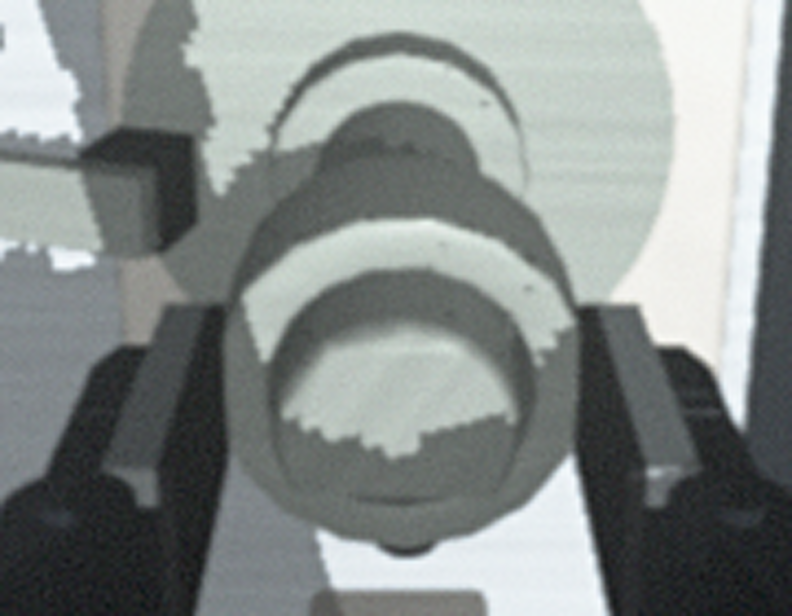

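View pics/s18.png

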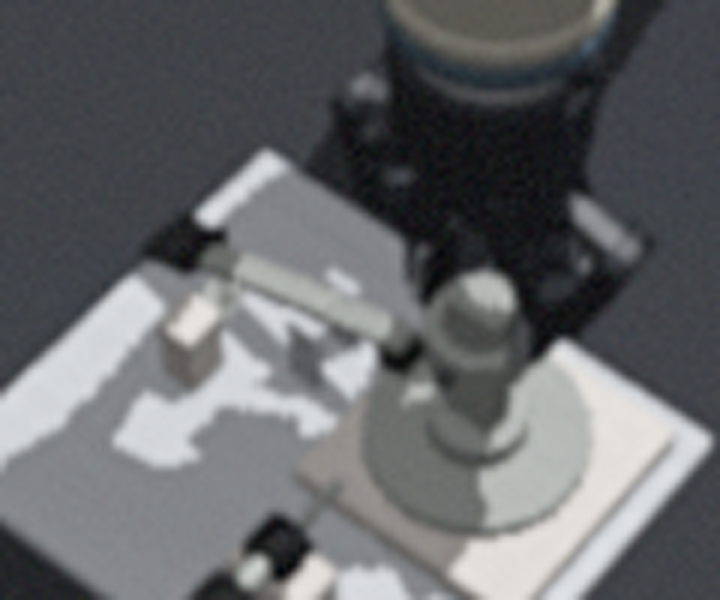

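```bash
python3 -m jog '[[[2,0,0],[0,0,0],-1],[[0,0,0],[0,0,0],-1],[[0,0,-0.5],[0,0,0],-1],[[0,0,-0.5],[0,0,0],-1],[[0,0,0],[0,0,0],-1]]'; python3 - <<'E'
from h import *
delta([.5249,-.0245,.0897],np.radians(76.4))
E
```

```text
t: 26.7
tcp_pos: [0.5245, -0.0243, 0.0906]
eef_rot: [0.184, 1.561, -0.184]
ft_force: [-0.4, 0.3, -1.8]
finger_gap: 0.0421
t 26.7 shift [ 0.9 -0.1  0.4] turn [ 0.18  0.14 -0.01]
t 26.7 shift [ 0.9 -0.1  0.4] turn [-1.7982e+02  2.0000e-02  2.1000e-01]
tcp [524.5 -24.3  90.6] jaw yaw 76.58 x [ 2.4e-03 -4.0e-04 -1.0e+00] q6 -1.448 F [-0.4  0.3 -1.8] gap 42.1
```

```bash
python3 -m jog '[[[1.5,0,0],[0,0.2,0],-1],[[0,0,-0.7],[0,0,0],-1],[[0,0,-0.7],[0,0,0],-1],[[0,0,-0.7],[0,0,0],-1],[[0,0,0],[0,0,0],-1]]'; python3 - <<'E'
from h import *
delta([.5249,-.0245,.0897],np.radians(76.4))
E
```

```text
t: 27.2
tcp_pos: [0.5223, -0.0237, 0.089]
eef_rot: [0.184, 1.564, -0.184]
ft_force: [-0.1, 0.9, -1.3]
finger_gap: 0.0424
t 27.2 shift [-0.7 -0.1  2.7] turn [ 0.18 -0.07 -0.01]
t 27.2 shift [-0.7 -0.1  2.7] turn [-1.7982e+02  2.0000e-02 -1.2000e-01]
tcp [522.3 -23.7  89. ] jaw yaw 76.58 x [-1.2e-03  5.0e-04 -1.0e+00] q6 -1.447 F [-0.1  0.9 -1.3] gap 42.4
```

```bash
python3 -m jog '[[[-0.7,0,-0.6],[0,0,0],-1],[[0,0,0],[0,0,0],-1],[[0,0,-0.6],[0,0,0],-1],[[0,0,0],[0,0,0],-1],[[0,0,0],[0,0,0],-1]]'; python3 - <<'E'
from h import *
delta([.5249,-.0245,.0897],np.radians(76.4))
E
```

```text
t: 27.7
tcp_pos: [0.5216, -0.0236, 0.09]
eef_rot: [0.184, 1.563, -0.184]
ft_force: [1.3, -0.3, -1.7]
finger_gap: 0.0421
t 27.7 shift [ 0.3 -0.2  3.4] turn [ 0.18  0.01 -0.02]
t 27.7 shift [ 0.3 -0.2  3.4] turn [-1.7982e+02  2.0000e-02  2.0000e-02]
tcp [521.6 -23.6  90. ] jaw yaw 76.58 x [ 3.e-04  2.e-04 -1.e+00] q6 -1.447 F [ 1.3 -0.3 -1.7] gap 42.1
```

```bash
python3 -m jog '[[[0.3,0,-0.8],[0,0,0],-1],[[0,0,0],[0,0,0],-1],[[0,0,-0.8],[0,0,0],-1],[[0,0,0],[0,0,0],-1],[[0,0,0],[0,0,0],-1]]'; python3 - <<'E'
from h import *
delta([.5249,-.0245,.0897],np.radians(76.4))
E
```

```text
t: 28.2
tcp_pos: [0.5214, -0.0235, 0.0898]
eef_rot: [0.184, 1.559, -0.184]
ft_force: [3.0, -0.0, -1.9]
finger_gap: 0.0421
t 28.2 shift [ 0.2 -0.1  3.6] turn [ 0.17  0.23 -0.03]
t 28.2 shift [ 0.2 -0.1  3.6] turn [-1.7983e+02  4.0000e-02  3.6000e-01]
tcp [521.4 -23.5  89.8] jaw yaw 76.57 x [ 4.e-03 -5.e-04 -1.e+00] q6 -1.447 F [ 3.  -0.  -1.9] gap 42.1
```

```bash
python3 -m jog '[[[0.2,0,-0.8],[0,0.3,0],-1],[[0,0,-1.2],[0,0,0],-1],[[0,0,-1],[0,0,0],-1],[[0,0,-1],[0,0,0],-1],[[0,0,-1],[0,0,0],-1]]'; python3 - <<'E'
from h import *
delta([.5249,-.0245,.0897],np.radians(76.4))
snap("wrist","w19",(230,170,410,310),4.4)
snap("top","t19",(290,140,400,260),5)
print(bot.get_state()["torque"])
E
```

```text
t: 28.7
tcp_pos: [0.5211, -0.0235, 0.0898]
eef_rot: [0.184, 1.553, -0.184]
ft_force: [6.8, -2.0, -4.8]
finger_gap: 0.0423
t 28.7 shift [ 0.1 -0.1  3.9] turn [ 0.13  0.54 -0.06]
t 28.7 shift [ 0.1 -0.1  3.9] turn [-1.7987e+02  9.0000e-02  8.6000e-01]
tcp [521.1 -23.5  89.8] jaw yaw 76.53 x [ 0.0095 -0.0012 -1.    ] q6 -1.446 F [ 6.8 -2.  -4.8] gap 42.3
[-0.2272356  -1.36216195  0.01077488]
```

View pics/w19.png

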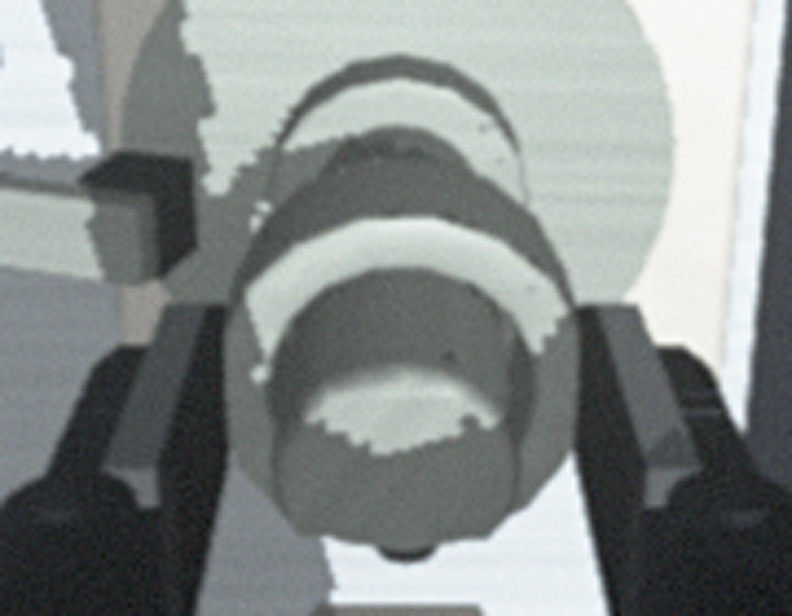

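View pics/w19_full.png

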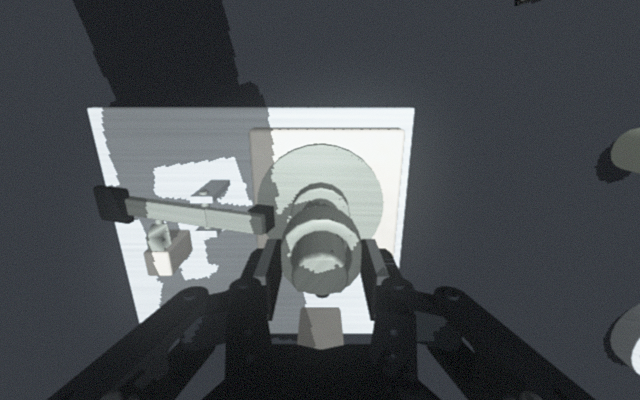

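View pics/t19.png

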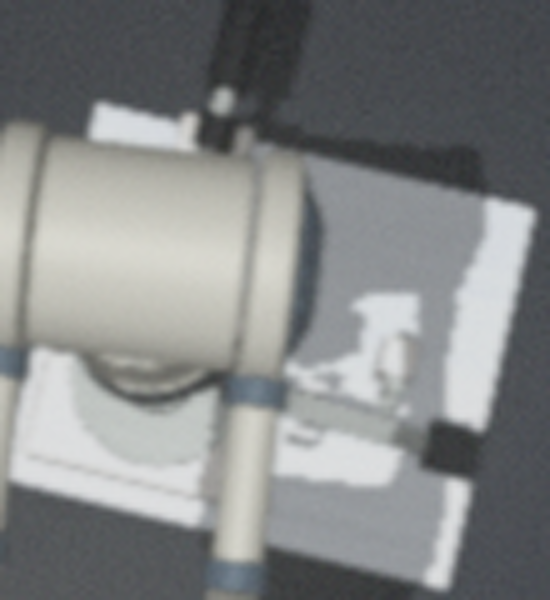

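```bash
python3 -m jog '[[[0,0,-0.4],[0,0.7,0],-1],[[0,0,0],[0,0,0],-1],[[0,0,-0.8],[0,0.3,0],-1],[[0,0,-0.8],[0,0.2,0],-1],[[0,0,-0.8],[0,0.2,0],-1]]'; python3 - <<'E'
from h import *
delta([.5249,-.0245,.0897],np.radians(76.4))
print(bot.get_state()["torque"])
E
```

```text
t: 29.3
tcp_pos: [0.5209, -0.0234, 0.09]
eef_rot: [0.187, 1.572, -0.183]
ft_force: [7.1, -0.6, -4.4]
finger_gap: 0.0421
t 29.3 shift [ 0.2 -0.1  4.2] turn [ 0.11 -0.55 -0.08]
t 29.3 shift [ 0.2 -0.1  4.2] turn [-1.7989e+02  1.2000e-01 -8.6000e-01]
tcp [520.9 -23.4  90. ] jaw yaw 76.51 x [-0.0089  0.0036 -1.    ] q6 -1.447 F [ 7.1 -0.6 -4.4] gap 42.1
[-0.24306729 -1.20338699 -0.02119905]
```

```bash
python3 -m jog '[[[0,0,-0.3],[0,-0.4,0],-1],[[0,0,-0.3],[0,0,0],-1],[[0,0,-0.5],[0,0,0],-1],[[0,0,-0.5],[0,0,0],-1],[[0,0,-0.5],[0,0,0],-1]]'; python3 - <<'E'
from h import *
delta([.5249,-.0245,.0897],np.radians(76.4))
print(bot.get_state()["torque"])
E
```

```text
t: 29.8
tcp_pos: [0.5212, -0.0234, 0.0898]
eef_rot: [0.186, 1.559, -0.184]
ft_force: [6.1, -1.1, -4.0]
finger_gap: 0.0423
t 29.8 shift [ 0.2 -0.2  3.9] turn [ 0.1   0.21 -0.09]
t 29.8 shift [ 0.2 -0.2  3.9] turn [-1.799e+02  1.500e-01  3.200e-01]
tcp [521.2 -23.4  89.8] jaw yaw 76.5 x [ 3.9e-03  8.0e-04 -1.0e+00] q6 -1.446 F [ 6.1 -1.1 -4. ] gap 42.3
[-0.23906823 -1.06097151  0.01126218]
```

```bash
python3 - <<'E'
from h import *
c=snap("scene","s20",(290,150,370,220),9)
X=np.array([.972,-.235,0]);Y=np.array([.235,.972,0])
p0=np.array([.5208,-.0234,0])
f=lambda p:((proj(c,p)-[290,150])*9).round(0)
print("tip",f([.6123,-.0453,.105]))
im=cv2.imread("pics/s20.png")
for z,r,col in((.116,.023,(0,0,255)),(.094,.023,(0,255,0)),(.130,.014,(255,0,0))):
  q=np.array([f(p0+(.002*X if r<.02 else 0)+r*(np.cos(a)*X+np.sin(a)*Y)+[0,0,z]) for a in np.linspace(0,6.28,60)],np.int32)
  cv2.polylines(im,[q],True,col,1)
cv2.imwrite("pics/s20o.png",im)
E
```

```text
tip [144. 542.]
```

View pics/s20o.png

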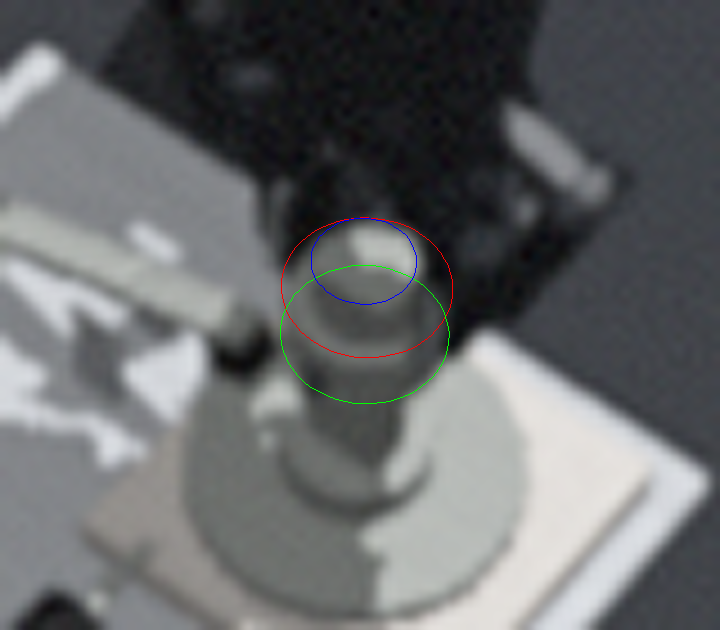

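View pics/s20.png

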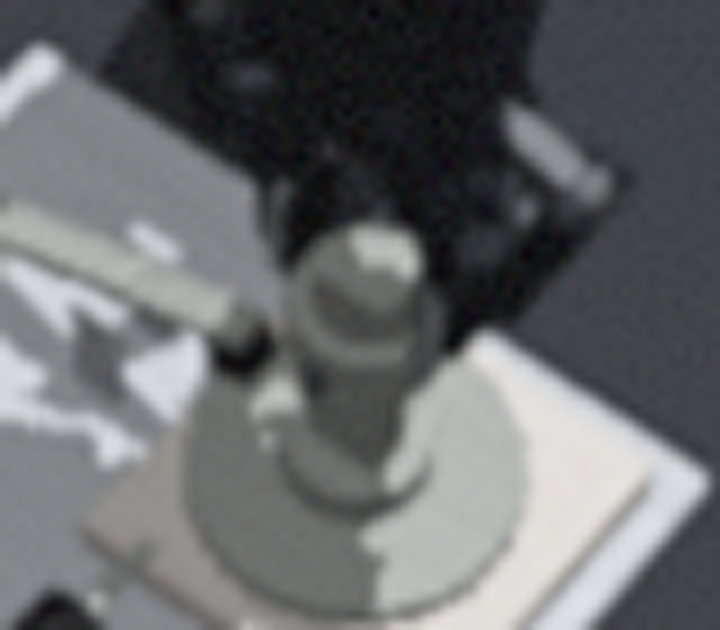

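```bash
python3 - <<'E'
from rig import bot
s=bot.get_state();print(s["t"],s["tcp_pos"],s["ft_force"],abs(s["dq"]).max())
print(bot.hand_in())
E
```

```text
29.85 [ 0.52117904 -0.02344668  0.08985463] [ 6.17277744 -1.23155506 -5.75919644] 0.0015642782894430727
the job is handed in; nothing more can be done
None
```

I finished the job in order and handed it in at about 30 s. The collar was gripped on the shaft with its screw bearing on the flat.

**What I did:**
- **Brake lever:** The first press (my estimate about 0.345 rad) did not hold, and the lever sprang back. A deeper second press caught. Pictures afterwards showed the lever still tilted down with its pin under the catch.
- **Shaft:** I gripped it across the flat, with a finger gap of 21 mm rather than the 28 mm of the full diameter. I then turned it about 69° to face the screwdriver. The gripper's direction was within about 0.3° of the stand's x axis; the camera reading of the flat was within about 1°.
- **Collar:** I took the middle-sized collar from the pedestal and lowered it over the shaft without any contact force. I then drew it away from the screwdriver until contact.

**Last checks:**
- **Push and stillness:** The arm was still, with about 6 N pushing the screw's point onto the flat.
- **Level and height:** The tool was tilted about 0.2° from vertical. I put the collar's centre at about 105 mm, from its height in the grip; the scene picture agreed to roughly 1–2 mm.
- **Alignment:** The screw was aligned with the screwdriver within a few degrees.
- **Bystanders:** I did not touch the tape reel, jar or marker, but I did not check them again at the end.

**What disagreed:**
- **Draw distance:** Contact came after about 3.6 mm instead of the expected 2 mm. This fits an error of about 1.5 mm in my estimate of the shaft axis.
- **Paddle height:** The fingertip readings while pressing the paddle were about 14 mm lower than the paddle's height should allow. I never explained this.
- **Finger gaps:** They read 1–4 mm under the true sizes.
- **Downward force:** At the end about 4–6 N pulled down on the tool, more than the collar's weight, probably from friction on the shaft.

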